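# Put the grater discs away in the storage rack

## Task

Put the washed chocolate-grater parts away. Slide the rack's hold-down bar fully back, lift every disc off the drip stand's hooks and lower it gently so that it stands upright between the tines, one disc to a slot, any order; then slide the bar fully forward over the discs. The orange pusher must also end up standing in the rack's blue bay; leave the two squeeze bottles and the jar alone.

Things in the scene. Friction and masses are not known exactly. Their poses are not given: they have to be found in the camera images.
- stand: Fixed steel drip stand: foot 124 mm across, 14 mm post, 156 mm high, any yaw. Four level arms (9 mm rod, axis 150 mm above the counter) along its +x, +y, -x, -y; each ends 106 to 116 mm from the post axis in an upturned lip, 7 mm above the arm's top. A disc comes off when raised 9 to 21 mm (hole clears the lip), then drawn outwards 45 mm or more. Origin under the post on the counter.
- bar (a joint): Hold-down bar of the rack, slides along the rack's x; m. 0 = front stop, right above the middle of the slots; 0.095 = back stop, away from the robot, slots free from above. A 12 mm rod along the rack's y, axis 128 mm above the counter, on two end posts at rack y = +-136 mm. About 2 N friction: stays where left, 5 N moves it.
- bar_grip (a point): Point on the red grip tab in the middle of the hold-down bar, 163 mm above the counter, moving with the bar. The tab is an upright plate 12 mm thick along the rack's x, 44 mm wide along the rack's y, from 133 to 177 mm above the counter.
- rack: Fixed white rack, plate 300 x 290 x 8 mm (x -180 to +120, y +-145 mm). Origin on the counter under the middle of the four slots; x away from the robot (yaw up to 0.2), y along the row of slots. Discs rest on two 10 mm rods along y at x = +-30 mm, tops 25 mm up. Each slot: four 5 mm tines at x = +-30, y = +-9 mm from its middle (13 mm gap), flared outwards from 60 to 76 mm height.
- bay (a point): Centre of the floor (8 mm above the counter) of the square blue-rimmed bay on the front part of the rack, rack x = -120 mm, y = 0. Inside 104 x 104 mm, rim 10 mm high.
- pusher: Orange solid plastic pusher of the grater, about 0.22 kg: round body 60 mm across and 45 mm high, above it a tapered shoulder and a round grip 32 mm across from 54 to 90 mm height. Origin: centre of its underside; z up. Stands loose on the counter between stand and rack.
- bottle_yellow: Bystander: yellow squeeze bottle, 58 mm across, 180 mm high, origin under it. Leave it alone.
- bottle_red: Bystander: red squeeze bottle, 58 mm across, 180 mm high, origin under it. Leave it alone.
- jar: Bystander: amber glass jar, 68 mm across, 90 mm high, origin under it. Leave it alone.
- disc0: Steel grater disc, red hub ring (absent in some runs): 96 mm across, 8 mm thick, 32 mm hole in the middle, about 0.18 kg. Origin at its centre; x = its flat axis. Hangs at first by its hole on an arm of the stand, 78 mm from the post axis, faces upright and square to the arm, centre 138 mm and rim top 186 mm above the counter. May go into any slot.
- disc1: Steel grater disc, yellow hub ring (absent in some runs): 96 mm across, 8 mm thick, 32 mm hole in the middle, about 0.18 kg. Origin at its centre; x = its flat axis. Hangs at first by its hole on an arm of the stand, 78 mm from the post axis, faces upright and square to the arm, centre 138 mm and rim top 186 mm above the counter. May go into any slot.
- disc2: Steel grater disc, green hub ring (absent in some runs): 96 mm across, 8 mm thick, 32 mm hole in the middle, about 0.18 kg. Origin at its centre; x = its flat axis. Hangs at first by its hole on an arm of the stand, 78 mm from the post axis, faces upright and square to the arm, centre 138 mm and rim top 186 mm above the counter. May go into any slot.
- disc3: Steel grater disc, blue hub ring (absent in some runs): 96 mm across, 8 mm thick, 32 mm hole in the middle, about 0.18 kg. Origin at its centre; x = its flat axis. Hangs at first by its hole on an arm of the stand, 78 mm from the post axis, faces upright and square to the arm, centre 138 mm and rim top 186 mm above the counter. May go into any slot.
- slot0 (a point): Where a disc's centre comes to lie when it stands in slot 0 of the rack: rack y = -96 mm, 64 mm above the counter. A seated disc stands on the two support rods, its flat axis along the rack's y, its rim top 112 mm above the counter.
- slot1 (a point): Where a disc's centre comes to lie when it stands in slot 1 of the rack: rack y = -32 mm, 64 mm above the counter. A seated disc stands on the two support rods, its flat axis along the rack's y, its rim top 112 mm above the counter.
- slot2 (a point): Where a disc's centre comes to lie when it stands in slot 2 of the rack: rack y = 32 mm, 64 mm above the counter. A seated disc stands on the two support rods, its flat axis along the rack's y, its rim top 112 mm above the counter.
- slot3 (a point): Where a disc's centre comes to lie when it stands in slot 3 of the rack: rack y = 96 mm, 64 mm above the counter. A seated disc stands on the two support rods, its flat axis along the rack's y, its rim top 112 mm above the counter.

How it is judged:
By the outcome, as a careful person would: the job done as asked, in the order asked, and still so for the second after the job is handed in, with the robot touching nothing.
Of disc0, disc1, disc2, disc3 only 2 to 4 are there at a start; the rules pass over those that are not, and their reading is None.
At some moment in a run one of pusher may be knocked a few centimetres aside while the robot is not near it.
It also fails if it takes over 210 s, if anything falls off the work surface, if the arm or the gripper's body presses on something with over 40 N, if the wrist force passes 120 N, or if a joint passes its speed limit or range.

## Robot

A 6-joint arm with a two-finger parallel gripper is mounted at the origin on the work surface. World frame = base frame: x ahead of the robot, y to its left, z up, the work surface at z = 0. Lengths are in mm, angles in rad, forces in N, time in s.
With the tool pointing down it reaches from about 350 to 875 mm from the base axis. Payload 4.2 kg.
Tool frame: the origin (TCP) lies on the mounting face of the last link; the fingertips stand 173 mm ahead of it and the grasp point (between the pads) lies 155 mm ahead of it; z points along the fingers, y is the direction in which the jaws open and shut (so a half turn about z gives the same grasp; the last joint's range is limited). The gripper opens to 85 mm and grips with 20 to 120 N. Pads are 22 mm wide; open, the fingers measure 114 mm over their backs; the gripper's body (76 mm by 85 mm) begins 54 mm behind the grasp point. The pads swing forward as they close: fully open they stand 13 mm farther back than shut.
Start: joints at [1.535, 0.385, 0.008, 0, -1.194, -0.259], TCP at [181.561, 598.027, 404.712] pointing down, gripper open.
Joint ranges: [-3.14, 3.14], [-1.21, 2.06], [-1.07, 1.41], [-3.16, 2.05], [-2.99, -0.16], [-3.1, 3.1]. Speed limits (rad/s): [2.79, 2.79, 3.14, 3.14, 3.14, 3.14].

## Interface

Orientations are given as a unit quaternion [x, y, z, w].
In Python, from bench import arm gives the robot as it stands. The module is installed in compiled form; this text tells all that it offers.
- The arm moves only by the tool play_rows, never from a script. Its argument "moves" is a list of rows, each a list of 3 entries, a list of its own where there are three numbers: the shift along the world's x, y, z in units of 30 cm (1.0 is 30 cm), then the turn about the world's z in units of 30 degrees (1.0 is 30 degrees), then the gripper's target within -1 to 1 (shut at 1, half-way at 0, fully open at -1). In form: [[[x, y, z], turn, jaw], ...]. A call has 1 to 12 rows; each row is the pose to reach, as a shift and turn from the pose measured when the call began; what a row does not reach only later rows make up. A row lasts 1/8 s, in which the tool goes at most 62.5 mm and 10.7 degrees, less where a joint would pass 70% of its speed; a pose out of reach is approached as far as the arm can. A call with a number of a shift or a turn outside -1 to 1 is refused whole. A call with a gripper value outside its range is refused whole. The fingers move at their own pace and stop on an object; the grip force is fixed at half the most. Time passes only in rows, so rows that repeat a pose let the fingers close. It gives the time, the measured TCP pose, the force and the opening at its end, in the units of the state.
- arm.read_state(): the state, without advancing time (a new reading comes with each control period).
- arm.get_image(name): name is "scene" or "top"; returns a dict with "pixels" (480x640x3 uint8, red, green, blue), "vfov" (degrees; the focal length in pixels is half the picture's height over the tangent of half this angle, whatever the lens; pixels are square), "cx", "cy" (the principal point, pixels), "dist" ([k1, k2, p1, p2, k3] as OpenCV has them; the pictures are not rectified), "xyz" and "rotation" of the camera in the world. Camera axes: x right, y up, looking along -z (the intrinsics and any distortion apply to the point x, -y, -z); pixel columns grow to the right and rows downward; lengths in mm; the calibration is good to about 2 mm. A picture is of the moment at which its call begins. There is no depth.
- arm.job_done(): hands the job in, once; it reports no verdict.
Trained networks look in a picture, given as the dict that the camera call returned (one of the last four; its "shot" number tells which), for a name from the list of things; names that differ only in an ending like _2 or _b are one class to them, and where a whole thing is asked for, a point or a joint stands for the part that bears it (a point fixed in the world has none). Each returns a list of dicts, best first, with "conf" (0 to 1); they miss things now and then, are a little off and sometimes report something else, mostly with a low value. They report only what shows in the picture. A call takes as long as a camera call.
- arm.look_for(name, picture): "centre" ([x, y, z] in mm, in world coordinates, good to about 4 mm: the middle of the surface that is visible of it).
The state is a dict: "clock": time; "joints": joint angles; "joint_vel": joint speeds; "joint_efforts": joint torques, N m; "position": TCP position; "ee_rot": TCP orientation; "contact_force": force on the tool from outside, world axes, zero at the start; "wrist_torque": the same for the moment, N m; "gripper_width": finger opening in mm.
Only numpy, scipy, OpenCV 4.12 (cv2) and the standard library are available. Lean on these libraries where they do the work, as an engineer would, in place of code of your own. Each camera call takes 0.05 s, during which the arm holds its last target.

## Working session

There is one attempt and no reset: what is moved stays moved. The work goes in short steps, Python scripts to look and compute and a tool call to move; the robot and the scene stay as the last step left them, time stands still between calls to the robot, and variables do not carry over. Pictures are saved under pics/ and viewed, and the job is handed in when it is done.

Besides the shell and the picture viewer there is one more tool, called after ">>>" by a JSON object that holds its "op" and its "data". play_rows: Moves the arm, as the interface text tells. Shifts and turns lie within -1 to 1; 1 stands for 30 cm of shift or 30 degrees of turn. Its arguments: {"type":"object","properties":{"moves":{"type":"array"}},"required":["moves"]}

```bash
mkdir -p pics
cat > h.py <<'E'
import numpy as np, cv2
from bench import arm
from scipy.spatial.transform import Rotation as R
def cam(p):
    f=240/np.tan(np.radians(p['vfov'])/2)
    K=np.array([[f,0,p['cx']],[0,f,p['cy']],[0,0,1.]])
    Rm=np.array(p['rotation'],float)
    if Rm.shape!=(3,3): Rm=R.from_quat(Rm.ravel()).as_matrix()
    M=np.diag([1,-1,-1.])@Rm.T
    t=-M@np.array(p['xyz'],float)
    return K,np.array(p['dist'],float),M,t
def proj(p,pts):
    K,d,M,t=cam(p)
    return cv2.projectPoints(np.array(pts,float).reshape(-1,3),cv2.Rodrigues(M)[0],t,K,d)[0].reshape(-1,2)
def ray(p,px,z):
    K,d,M,t=cam(p)
    u=cv2.undistortPoints(np.array(px,float).reshape(-1,1,2),K,d).reshape(-1,2)
    dirs=np.c_[u,np.ones(len(u))]@M
    c=np.array(p['xyz'],float)
    return c+dirs*((z-c[2])/dirs[:,2])[:,None]
def save(p,n,im=None):
    cv2.imwrite('pics/'+n,cv2.cvtColor(p['pixels'] if im is None else im,cv2.COLOR_RGB2BGR))
E
python3 - <<'E'
from h import *
s=arm.read_state()
for k,v in s.items(): print(k,np.round(v,3))
for n in ('scene','top'):
    p=arm.get_image(n); save(p,n+'0.png')
    print(n,{k:v for k,v in p.items() if k!='pixels'})
    for o in 'stand bar_grip rack pusher bottle_yellow bottle_red jar disc0 disc1 disc2 disc3'.split():
        print(o,[(np.round(d['centre'],0).tolist(),round(d['conf'],2)) for d in arm.look_for(o,p)[:2]])
E
```

```text
clock 0.0
joints [ 1.535e+00  3.860e-01  7.000e-03 -1.000e-03 -1.194e+00 -2.590e-01]
joint_vel [ 0.001  0.001 -0.001 -0.    -0.    -0.001]
joint_efforts [-0.0000e+00 -3.9229e+01  1.8840e+01  4.1860e+00 -5.0000e-03  0.0000e+00]
position [181.492 597.852 403.627]
ee_rot [ 0.989 -0.147 -0.     0.001]
contact_force [-0.299  0.18   0.138]
wrist_torque [0.062 0.004 0.042]
gripper_width 85.292
scene {'vfov': 55.8283668143093, 'cx': 320.6494356575091, 'cy': 238.66051633851063, 'dist': array([-0.06622882,  0.        ,  0.        ,  0.        ,  0.        ]), 'xyz': array([ 893.14757881, -531.76857683,  691.12158436]), 'rotation': array([0.39066209, 0.09648293, 0.24218496, 0.88284802]), 'shot': 1}
stand [([530.0, -246.0, 14.0], 0.88), ([755.0, -30.0, 111.0], 0.27)]
bar_grip [([537.0, 254.0, 130.0], 0.93), ([453.0, -291.0, 154.0], 0.52)]
rack [([526.0, 253.0, 10.0], 0.7)]
pusher [([489.0, -49.0, 47.0], 0.92)]
bottle_yellow [([756.0, -156.0, 117.0], 0.6)]
bottle_red [([752.0, -32.0, 108.0], 0.86)]
jar [([791.0, 102.0, 65.0], 0.9)]
disc0 [([452.0, -290.0, 155.0], 0.76), ([474.0, -179.0, 151.0], 0
[... 444 characters left out ...]
tation': array([ 0.02376798, -0.03495269, -0.70074636,  0.71215723]), 'shot': 2}
stand [([511.0, -237.0, 14.0], 0.79)]
bar_grip [([534.0, 259.0, 132.0], 0.75), ([498.0, 275.0, 5.0], 0.22)]
rack [([502.0, 278.0, 15.0], 0.55)]
pusher [([477.0, -30.0, 52.0], 0.77)]
bottle_yellow [([734.0, -129.0, 148.0], 0.61)]
bottle_red [([737.0, -10.0, 150.0], 0.86)]
jar [([778.0, 120.0, 90.0], 0.85), ([505.0, 274.0, 4.0], 0.72)]
disc0 [([553.0, -302.0, 155.0], 0.97), ([443.0, -281.0, 159.0], 0.93)]
disc1 [([553.0, -302.0, 155.0], 0.97), ([443.0, -281.0, 159.0], 0.93)]
disc2 [([553.0, -302.0, 155.0], 0.97), ([443.0, -281.0, 159.0], 0.93)]
disc3 [([553.0, -302.0, 155.0], 0.97), ([443.0, -281.0, 159.0], 0.93)]
```

View images.

View pics/scene0.png

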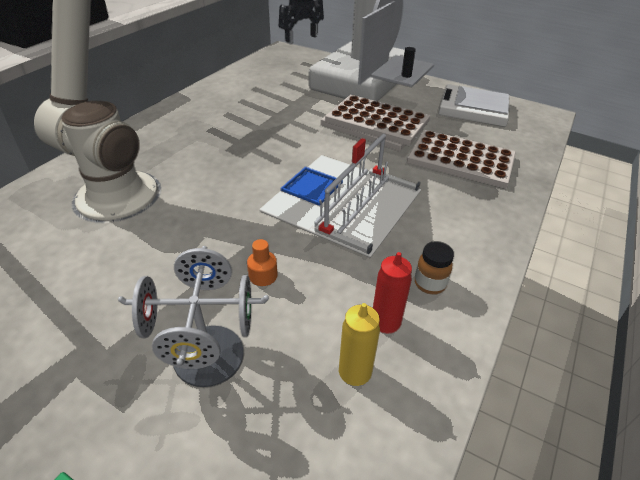

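View pics/top0.png

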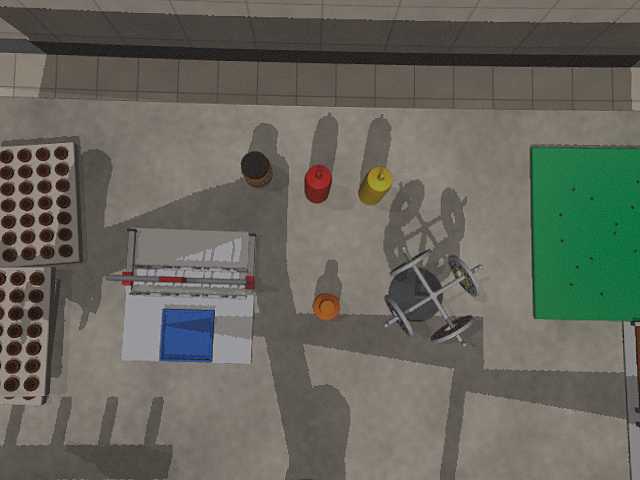

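Run:
```python
import cv2
def c(f,x0,y0,w,h,s,o):
    im=cv2.imread('pics/'+f)[y0:y0+h,x0:x0+w]
    im=cv2.resize(im,None,fx=s,fy=s,interpolation=cv2.INTER_CUBIC)
    for i in range(0,w,20): cv2.putText(im,str(x0+i),(i*s,10),0,.35,(0,0,255),1); cv2.line(im,(i*s,12),(i*s,18),(0,0,255))
    for i in range(0,h,20): cv2.putText(im,str(y0+i),(0,i*s+4),0,.35,(0,0,255),1)
    cv2.imwrite('pics/'+o,im)
c('top0.png',100,220,180,148,4,'c1.png')
c('top0.png',375,235,125,118,5,'c2.png')
c('scene0.png',110,235,160,155,4,'c3.png')
c('scene0.png',255,130,180,125,4,'c4.png')
```

```text
(no output)
```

View pics/c1.png

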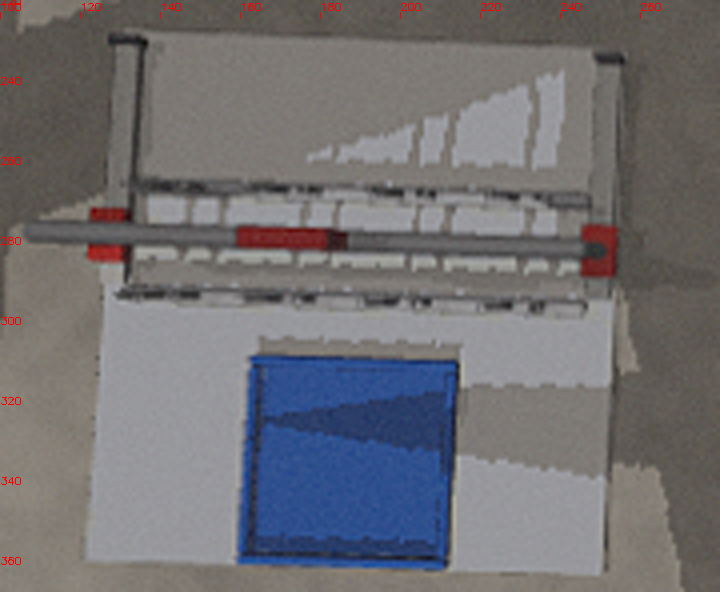

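View pics/c2.png

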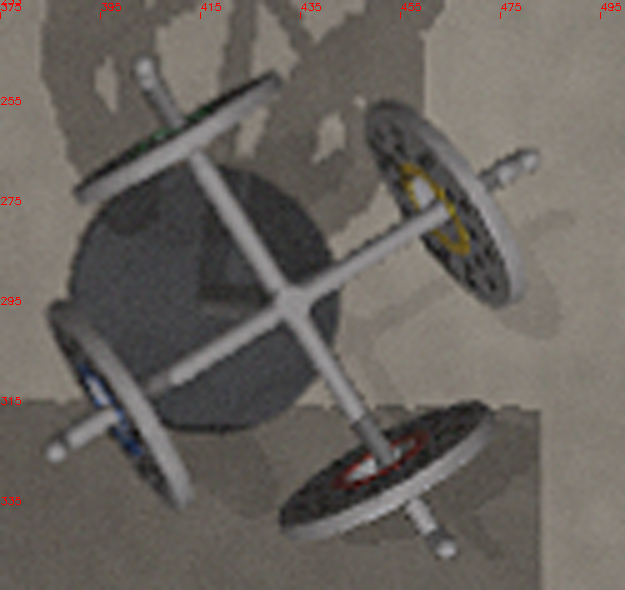

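View pics/c3.png

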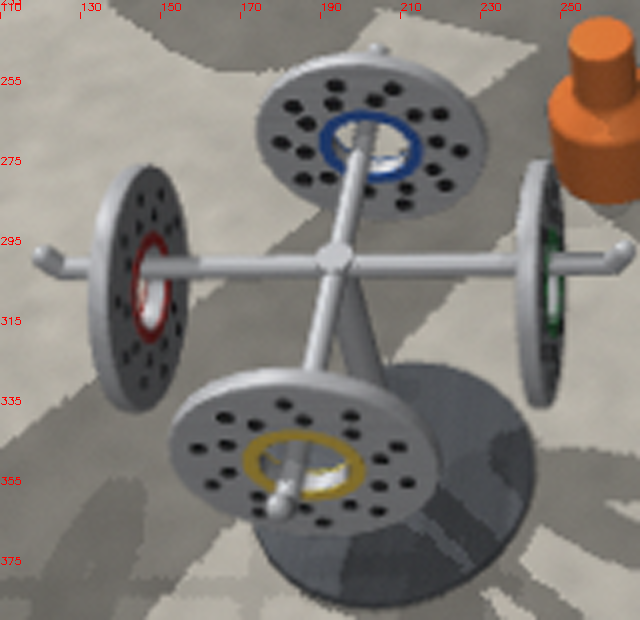

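View pics/c4.png

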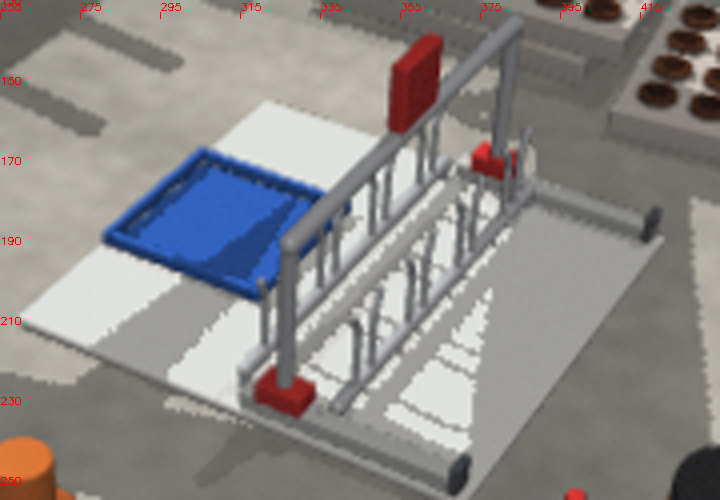

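```bash
cat > fit.py <<'E'
from h import *
from scipy.optimize import least_squares
T=arm.get_image('top'); S=arm.get_image('scene')
def P(x,y,a,pts):
    c,s=np.cos(a),np.sin(a); pts=np.array(pts,float)
    return np.c_[x+c*pts[:,0]-s*pts[:,1], y+s*pts[:,0]+c*pts[:,1], pts[:,2]]
def run(model,obs,x0):
    def f(q,full=False):
        r=[]
        for cam_,px,pt in obs(q): r.append(proj(cam_,P(*q[:3],[pt]))[0]-px)
        return np.array(r).ravel()
    for cams in ('both',T,S):
        o=obs
        g=(lambda q: np.array([proj(c,P(*q[:3],[pt]))[0]-px for c,px,pt in obs(q) if cams=='both' or c is cams]).ravel())
        r=least_squares(g,x0,loss='soft_l1',f_scale=1,x_scale=[10,10,.1]+[10]*(len(x0)-3))
        print(model,'both' if cams=='both' else ('T' if cams is T else 'S'),np.round(r.x,3)); print(np.round(g(r.x).reshape(-1,2),1).tolist())
def rack(q):
    b=q[3]
    return [(T,(121.5,359.5),(-180,145,8)),(T,(250.5,363),(-180,-145,8)),
    (T,(186.6,335.4),(-120,0,18)),
    (S,(260.5,211),(-180,-145,8)),(S,(321,155),(-180,145,8)),(S,(420,189),(120,145,8)),
    (S,(306,184),(-120,0,18)),
    (T,(157,279),(b,-0+22,177)) ,(T,(182,279.5),(b,-22,177)),
    (S,(352,164),(b-6,-22,133)),(S,(363,138.5),(b+6,22,177))]
def stand(q):
    return [(T,(404,249),(111,0,160)),(T,(481,266.5),(0,-111,160)),(T,(386.5,325),(0,111,160)),(T,(464,344.5),(-111,0,160)),(T,(433.5,295),(0,0,156)),
    (S,(121,298),(-111,0,160)),(S,(265.5,297),(111,0,160)),(S,(179.5,361.5),(0,-111,160)),(S,(204,247),(0,111,160)),(S,(193.5,298),(0,0,156))]
run('rack',rack,[530,270,0,0.])
run('stand',stand,[500,-240,0.5])
E
python3 fit.py
```

```text
rack both [ 5.32517e+02  2.72941e+02 -1.20000e-02  1.13000e+00]
[[-0.4, 0.8], [1.0, -0.1], [0.5, -0.6], [-1.9, -1.6], [-0.3, -0.6], [1.1, -0.5], [5.8, -0.2], [1.6, -0.1], [-0.3, 0.0], [-1.4, -1.2], [2.9, 0.1]]
rack T [ 5.32578e+02  2.73492e+02 -1.60000e-02  1.02600e+00]
[[-1.0, 0.5], [0.5, 0.1], [0.0, -0.6], [1.3, -0.1], [-0.6, 0.1]]
rack S [ 5.33659e+02  2.70837e+02 -0.00000e+00 -1.99000e-01]
[[-2.0, -0.3], [-1.2, 0.0], [0.8, -0.4], [5.4, 0.6], [-1.8, -0.7], [2.3, 0.4]]
stand both [ 510.79  -241.84     0.561]
[[-0.4, -1.8], [-0.3, -0.5], [-0.6, -0.6], [0.1, -0.6], [-0.6, 0.0], [-1.2, -0.1], [0.1, -0.4], [-0.9, -0.6], [-0.3, -0.1], [-0.6, 1.1]]
stand T [ 509.568 -242.559    0.562]
[[-0.1, -1.1], [0.0, 0.1], [-0.2, 0.1], [0.5, -0.0], [-0.2, 0.6]]
stand S [ 511.673 -241.478    0.561]
[[-0.7, -0.0], [0.7, -0.3], [-0.2, -0.5], [0.2, -0.0], [0.0, 1.1]]
```

```bash
cat >> h.py <<'E'
def pose():
    s=arm.read_state(); m=R.from_quat(s['ee_rot']).as_matrix()
    p=np.array(s['position']); yaw=np.degrees(np.arctan2(m[1,1],m[0,1]))
    return s,p,yaw
def go(*tg):
    """targets: (x,y,zgrasp,yaw deg) of grasp point; prints deltas in units"""
    s,p,yaw=pose()
    print('t %.2f'%s['clock'],'grasp',np.round(p-[0,0,155],1),'yaw %.2f'%yaw,'w %.1f'%s['gripper_width'],'F',np.round(s['contact_force'],1),'q',np.round(s['joints'],2))
    for x,y,z,a in tg:
        d=(np.array([x,y,z+155])-p)/300; t=(a-yaw+90)%180-90
        print('  d',np.round(d,3).tolist(),'turn %.3f'%(t/30))
E
python3 - <<'E'
from h import *
p=arm.get_image('scene')
print(ray(p,[(315,75),(365,97),(404,72),(430,70),(360,100)],0).round())
print(ray(p,[(360,75),(362,20)],150).round())
go((495,272,160,89.5))
# overlay check rack points
T=arm.get_image('top')
from fit import P
E
```

```text
[[  48.  904.    0.]
 [ 291.  835.    0.]
 [ 321. 1118.    0.]
 [ 400. 1196.    0.]
 [ 287.  804.    0.]]
[[ 344.  665.  150.]
 [ 111. 1151.  150.]]
t 1.35 grasp [181.6 598.  249.7] yaw -106.89 w 85.4 F [-0.3  0.1 -0. ] q [ 1.53  0.38  0.01 -0.   -1.19 -0.26]
  d [1.045, -1.087, -0.299] turn 0.546
rack both [ 5.32517e+02  2.72941e+02 -1.20000e-02  1.13000e+00]
[[-0.4, 0.8], [1.0, -0.1], [0.5, -0.6], [-1.9, -1.6], [-0.3, -0.6], [1.1, -0.5], [5.8, -0.2], [1.6, -0.1], [-0.3, 0.0], [-1.4, -1.2], [2.9, 0.1]]
rack T [ 5.32578e+02  2.73492e+02 -1.60000e-02  1.02600e+00]
[[-1.0, 0.5], [0.5, 0.1], [0.0, -0.6], [1.3, -0.1], [-0.6, 0.1]]
rack S [ 5.33659e+02  2.70837e+02 -0.00000e+00 -1.99000e-01]
[[-2.0, -0.3], [-1.2, 0.0], [0.8, -0.4], [5.4, 0.6], [-1.8, -0.7], [2.3, 0.4]]
stand both [ 510.79  -241.84     0.561]
[[-0.4, -1.8], [-0.3, -0.5], [-0.6, -0.6], [0.1, -0.6], [-0.6, 0.0], [-1.2, -0.1], [0.1, -0.4], [-0.9, -0.6], [-0.3, -0.1], [-0.6, 1.1]]
stand T [ 509.568 -242.559    0.562]
[[-0.1, -1.1], [0.0, 0.1], [-0.2, 0.1], [0.5, -0.0], [-0.2, 0.6]]
stand S [ 511.673 -241.478    0.561]
[[-0.7, -0.0], [0.7, -0.3], [-0.2, -0.5], [0.2, -0.0], [0.0, 1.1]]
```

>>> {"op": "play_rows", "data": {"moves": [[[0.05,-0.05,0],0.05,1],[[0.13,-0.13,0],0.1,1],[[0.22,-0.22,0],0.15,1],[[0.31,-0.32,0],0.2,1],[[0.4,-0.42,0],0.25,1],[[0.5,-0.52,0],0.3,1],[[0.6,-0.62,0],0.35,1],[[0.7,-0.72,0],0.4,1],[[0.8,-0.82,0],0.45,1],[[0.88,-0.9,0],0.5,1],[[0.93,-0.96,0],0.54,1],[[0.95,-1,0],0.546,1]]}}

```text
clock: 3.0
position: [467.2, 297.1, 404.7]
ee_rot: [1.0, -0.005, -0.0, 0.0]
contact_force: [-0.5, -0.4, 0.2]
gripper_width: -0.1
```

Run:
```python
from h import *
go((497,272,160,89.5))
for n in ('top','scene'):
    p=arm.get_image(n); save(p,n+'1.png')
    s,q,y=pose(); 
    print(proj(p,[q-[0,0,173]]))
```

```text
t 3.00 grasp [467.2 297.1 249.7] yaw -90.59 w -0.1 F [-0.5 -0.4  0.2] q [ 0.86  0.26 -0.17 -0.   -1.14  0.7 ]
  d [0.099, -0.084, -0.299] turn 0.003
[[146.84817919 315.50836277]]
[[338.66844492 107.40891609]]
```

View both.

View pics/top1.png

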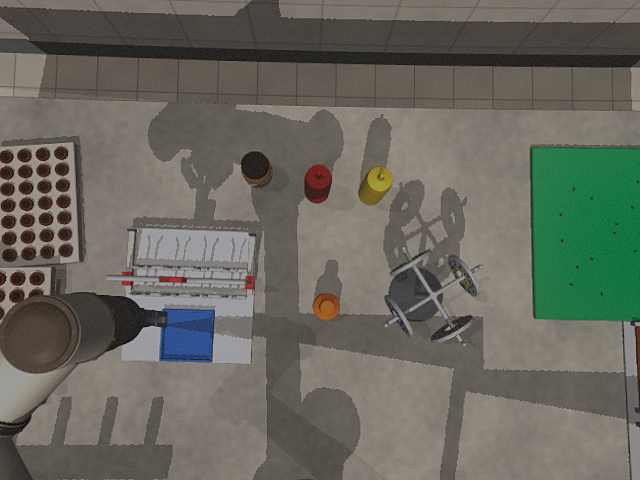

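View pics/scene1.png

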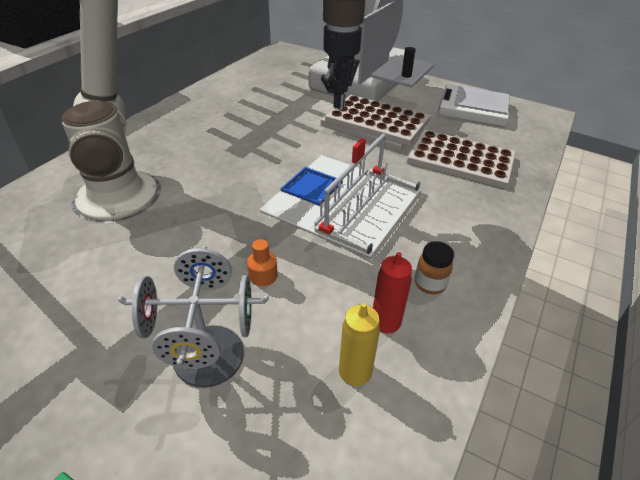

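```bash
cat >> h.py <<'E'
def crop(f,x0,y0,w,h,s,o):
    im=cv2.imread('pics/'+f)[y0:y0+h,x0:x0+w]
    im=cv2.resize(im,None,fx=s,fy=s,interpolation=cv2.INTER_CUBIC)
    for i in range(0,w,20): cv2.putText(im,str(x0+i),(i*s,10),0,.35,(0,0,255),1); cv2.line(im,(i*s,12),(i*s,18),(0,0,255))
    for i in range(0,h,20): cv2.putText(im,str(y0+i),(0,i*s+4),0,.35,(0,0,255),1)
    cv2.imwrite('pics/'+o,im)
E
python3 -c "
from h import *
crop('top1.png',90,220,180,148,4,'c5.png'); crop('scene1.png',300,60,80,60,8,'c6.png')"
```

```text
(no output)
```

View pics/c5.png

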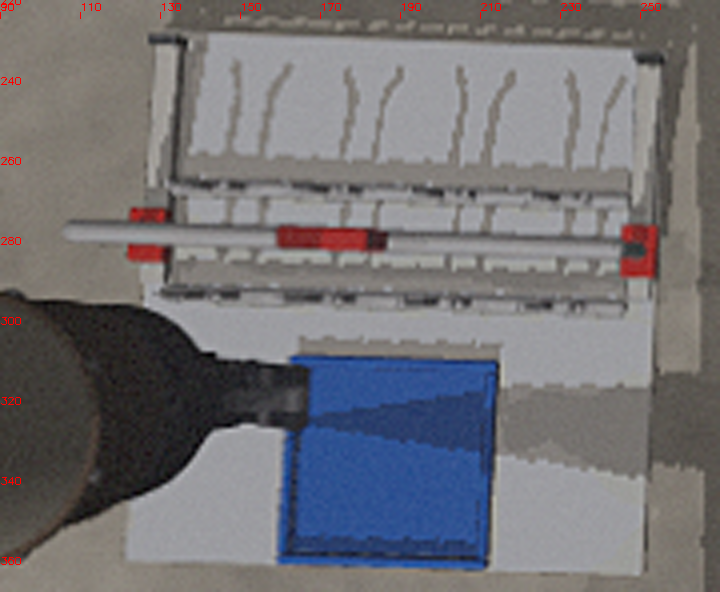

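View pics/c6.png

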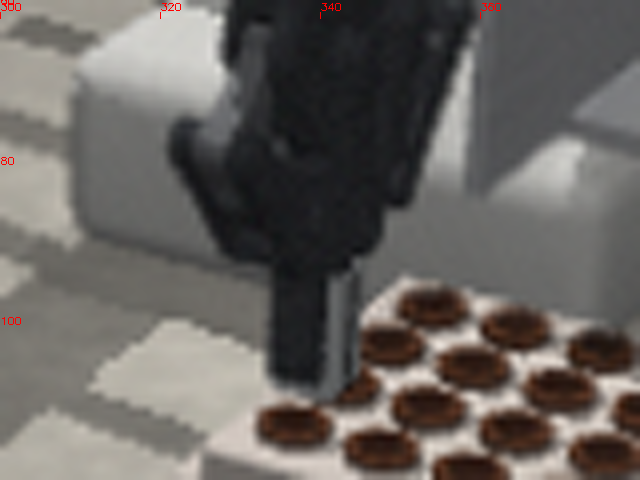

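Run:
```python
from h import *
from scipy.optimize import least_squares
T=arm.get_image('top');S=arm.get_image('scene')
r=least_squares(lambda x:np.r_[proj(T,[x])[0]-(163,319),proj(S,[x])[0]-(338.5,108)],[467,297,230.])
print(r.x,r.fun)
print(proj(T,[(467,297,232),(467,283,232),(478,290,232),(456,290,232),(467,290,250)]))
print(proj(S,[(467,297,232),(467,290,232),(478,290,232),(456,290,232),(467,290,280)]))
```

```text
[468.5882919  268.46215352 242.0063155 ] [-2.13802605 -3.77034479 -5.23081577  0.34988927]
[[146.42028681 315.63259715]
 [154.31007258 315.71485762]
 [150.65860534 309.5108994 ]
 [150.07246753 321.8522515 ]
 [147.07738715 316.26855284]]
[[338.72412935 107.35690257]
 [337.20964866 108.58021032]
 [341.60994086 109.81918069]
 [332.84458782 107.35298774]
 [338.16058486  87.88042335]]
```

>>> {"op": "play_rows", "data": {"moves": [[[0.03,-0.03,-0.03],0,1],[[0.07,-0.08,-0.08],0,1],[[0.08,-0.084,-0.14],0,1],[[0.08,-0.084,-0.2],0,1],[[0.08,-0.084,-0.25],0,1],[[0.08,-0.084,-0.279],0,1],[[0.08,-0.084,-0.279],0,1]]}}

```text
clock: 4.08
position: [490.3, 272.9, 320.3]
ee_rot: [1.0, -0.004, -0.0, 0.0]
contact_force: [0.3, -0.0, -0.2]
gripper_width: 0.1
```

Run:
```python
from h import *
go((611,272,166,89.5))
p=arm.get_image('scene'); save(p,'scene2.png'); crop('scene2.png',290,90,120,120,6,'c7.png')
```

```text
t 4.08 grasp [490.3 272.9 165.3] yaw -90.51 w 0.1 F [ 0.3 -0.  -0.2] q [ 0.8   0.35 -0.27 -0.   -0.95  0.77]
  d [0.402, -0.003, 0.002] turn 0.000
```

View pics/c7.png

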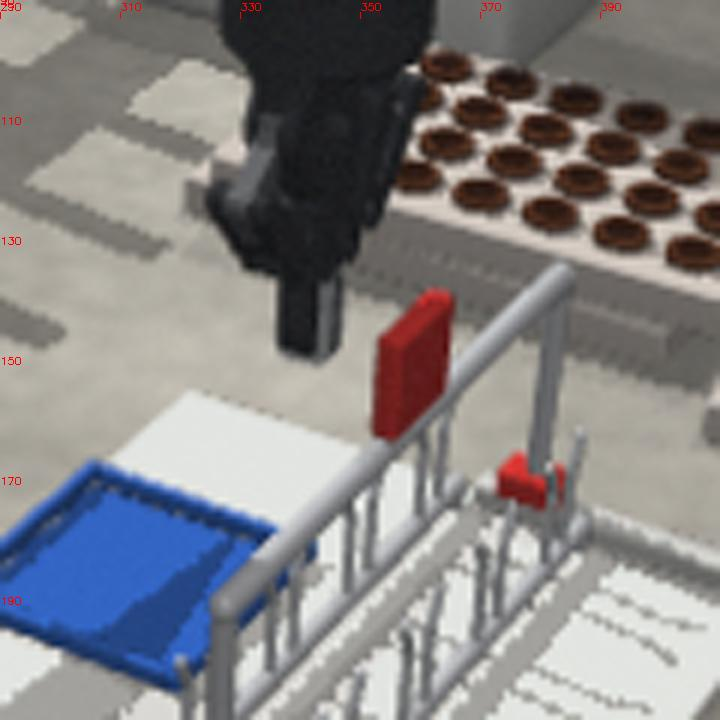

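>>> {"op": "play_rows", "data": {"moves": [[[0.03,0,0],0,1],[[0.06,0,0],0,1],[[0.08,0,0],0,1],[[0.1,0,0],0,1],[[0.13,0,0],0,1],[[0.17,0,0],0,1],[[0.21,0,0],0,1],[[0.25,0,0],0,1],[[0.29,0,0],0,1],[[0.32,0,0],0,1],[[0.34,0,0],0,1],[[0.355,0,0],0,1]]}}

```text
clock: 5.62
position: [597.2, 273.0, 320.7]
ee_rot: [1.0, -0.004, -0.0, 0.0]
contact_force: [-2.0, -1.0, -0.3]
gripper_width: 0.0
```

>>> {"op": "play_rows", "data": {"moves": [[[0.01,0,0],0,1],[[0.02,0,0],0,1],[[0.025,0,0],0,1]]}}

```text
clock: 6.0
position: [604.8, 273.0, 320.8]
ee_rot: [1.0, -0.004, -0.0, 0.0]
contact_force: [-2.6, -1.9, 0.7]
gripper_width: 0.0
```

Run:
```python
from h import *
go((611,272,166,89.5))
p=arm.get_image('scene'); save(p,'scene3.png'); crop('scene3.png',310,90,120,140,5,'c7.png')
```

```text
t 6.00 grasp [604.8 273.  165.8] yaw -90.51 w 0.0 F [-2.6 -1.9  0.7] q [ 0.67  0.51 -0.   -0.   -1.06  0.89]
  d [0.021, -0.003, 0.001] turn 0.000
```

View pics/c7.png

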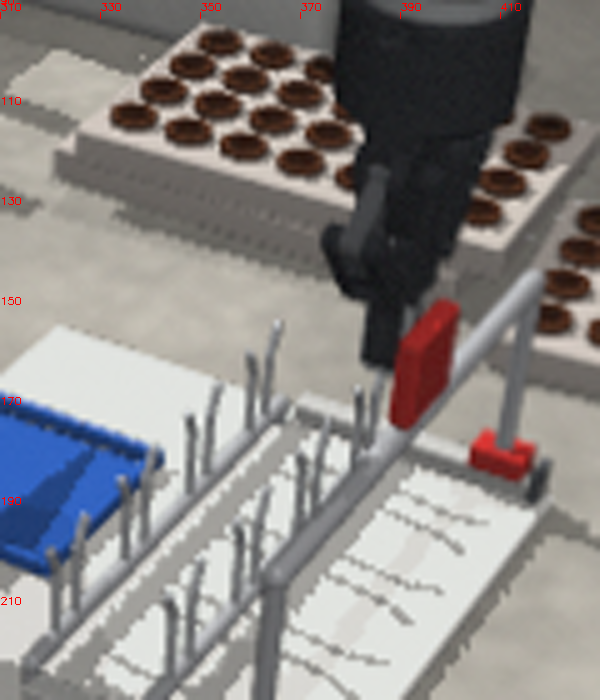

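Nearly at the stop; keep pushing in small steps until the force rises.

>>> {"op": "play_rows", "data": {"moves": [[[0.01,0,0],0,1],[[0.015,0,0],0,1],[[0.015,0,0],0,1]]}}

```text
clock: 6.42
position: [609.3, 273.1, 320.8]
ee_rot: [1.0, -0.004, -0.0, 0.0]
contact_force: [-4.6, -1.4, 1.5]
gripper_width: -0.2
```

>>> {"op": "play_rows", "data": {"moves": [[[0.008,0,0],0,1],[[0.012,0,0],0,1],[[0.012,0,0],0,1]]}}

```text
clock: 6.8
position: [610.5, 273.3, 320.8]
ee_rot: [1.0, -0.004, -0.004, 0.001]
contact_force: [-13.7, 0.5, 5.7]
gripper_width: 0.2
```

>>> {"op": "play_rows", "data": {"moves": [[[-0.03,0,0],0,1],[[-0.06,0,0.02],0,1],[[-0.08,0,0.08],0,1],[[-0.1,0,0.16],0,1],[[-0.13,-0.04,0.24],0,0.8],[[-0.16,-0.12,0.29],0.1,0.53],[[-0.19,-0.22,0.3],0.2,0.53],[[-0.22,-0.33,0.3],0.3,0.53],[[-0.25,-0.45,0.3],0.4,0.53],[[-0.28,-0.57,0.3],0.5,0.53],[[-0.31,-0.69,0.3],0.6,0.53],[[-0.34,-0.8,0.3],0.7,0.53]]}}

```text
clock: 8.3
position: [508.2, 32.1, 412.7]
ee_rot: [0.984, 0.179, -0.002, 0.002]
contact_force: [1.0, -0.3, -0.1]
gripper_width: 20.0
```

Run:
```python
from h import *
go((469.4,-175.8,230,122.1))
```

```text
t 8.30 grasp [508.2  32.1 257.7] yaw -69.39 w 20.0 F [ 1.  -0.3 -0.1] q [ 0.38  0.18 -0.26  0.   -1.13  1.55]
  d [-0.129, -0.693, -0.092] turn 0.383
```

>>> {"op": "play_rows", "data": {"moves": [[[-0.02,-0.08,0],0.05,0.53],[[-0.04,-0.18,0],0.12,0.53],[[-0.06,-0.28,0],0.18,0.53],[[-0.08,-0.38,0],0.24,0.53],[[-0.1,-0.48,-0.02],0.3,0.53],[[-0.115,-0.57,-0.04],0.34,0.53],[[-0.122,-0.64,-0.06],0.37,0.53],[[-0.129,-0.68,-0.08],0.383,0.53],[[-0.129,-0.693,-0.092],0.383,0.53],[[-0.129,-0.693,-0.092],0.383,0.53]]}}

```text
clock: 9.55
position: [469.5, -175.7, 385.2]
ee_rot: [0.961, 0.276, -0.001, 0.002]
contact_force: [0.5, 0.5, -0.0]
gripper_width: 19.9
```

Run:
```python
from h import *
go((469.4,-175.8,178,122.1))
p=arm.get_image('scene'); save(p,'scene4.png'); crop('scene4.png',130,180,140,140,5,'c8.png')
p=arm.get_image('top'); save(p,'top4.png'); crop('top4.png',360,250,110,110,6,'c9.png')
print([(np.round(d['centre'],0).tolist(),round(d['conf'],2)) for d in arm.look_for('pusher',p)[:2]])
```

```text
t 9.55 grasp [ 469.5 -175.7  230.2] yaw -57.90 w 19.9 F [ 0.5  0.5 -0. ] q [-0.03  0.19 -0.32  0.01 -1.06  2.16]
  d [-0.0, -0.0, -0.174] turn -0.000
[([576.0, -191.0, 173.0], 0.55)]
```

View pics/c8.png

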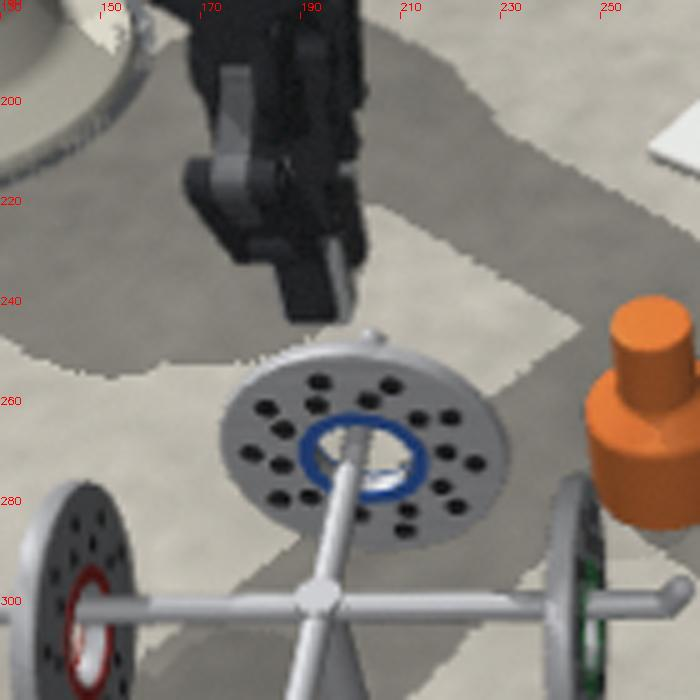

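View pics/c9.png

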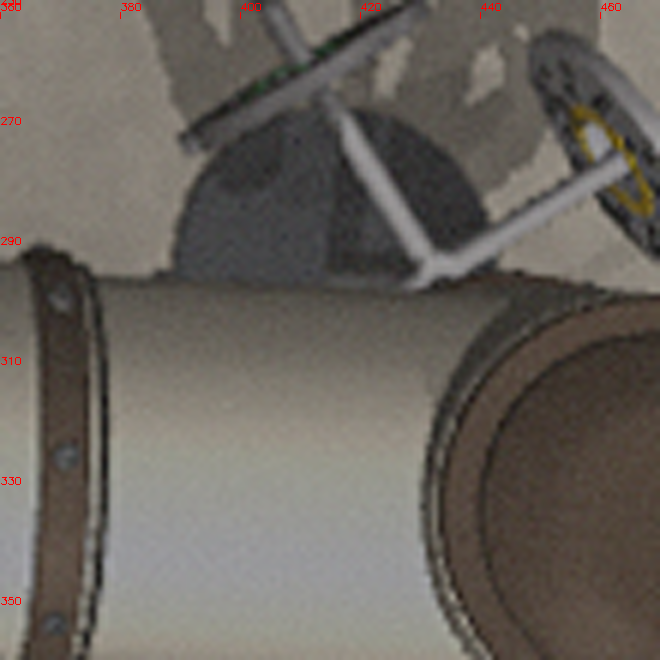

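Run:
```python
from h import *
S=arm.get_image('scene')
a=np.radians(122.1); d=np.array([np.cos(a),np.sin(a)]); t=np.array([-d[1],d[0]])
c=np.array([510.8,-241.8])
for r in (74,82): print(r,proj(S,[np.r_[c+r*d,186],np.r_[c+r*d+48*t,138],np.r_[c+r*d-48*t,138]]).round(1).tolist())
_,p,_=pose(); print(proj(S,[np.r_[p[:2]-14*d,212],np.r_[p[:2]+14*d,212],np.r_[p[:2],212]]).round(1).tolist())
```

```text
74 [[197.6, 251.1], [173.7, 272.0], [231.2, 271.5]]
82 [[198.4, 247.6], [174.6, 268.5], [231.7, 268.0]]
[[194.1, 243.4], [197.1, 231.4], [195.6, 237.3]]
```

>>> {"op": "play_rows", "data": {"moves": [[[0,0,-0.03],0,0.53],[[0,0,-0.07],0,0.53],[[0,0,-0.11],0,0.53],[[0,0,-0.14],0,0.53],[[0,0,-0.16],0,0.53],[[0,0,-0.174],0,0.53],[[0,0,-0.174],0,0.53]]}}

```text
clock: 10.62
position: [469.7, -175.4, 333.0]
ee_rot: [0.961, 0.277, -0.001, 0.002]
contact_force: [-0.4, -0.5, 0.5]
gripper_width: 19.9
```

>>> {"op": "play_rows", "data": {"moves": [[[0,0,0],0,1],[[0,0,0],0,1],[[0,0,0],0,1],[[0,0,0],0,1]]}}

```text
clock: 11.12
position: [469.9, -175.4, 333.4]
ee_rot: [0.961, 0.277, -0.001, 0.002]
contact_force: [0.2, -0.9, 1.9]
gripper_width: 6.7
```

Run:
```python
from h import *
a=np.radians(122.1); d=np.array([np.cos(a),np.sin(a)])
s,p,y=pose()
q=p[:2]+d*55
go((*q,193,122.1),(*q,250,122.1))
p=arm.get_image('scene'); save(p,'scene5.png'); crop('scene5.png',130,180,140,140,5,'c8.png')
```

```text
t 11.12 grasp [ 469.9 -175.4  178.4] yaw -57.84 w 6.7 F [ 0.2 -0.9  1.9] q [-0.03  0.24 -0.4   0.01 -0.93  2.16]
  d [-0.097, 0.155, 0.049] turn -0.002
  d [-0.097, 0.155, 0.239] turn -0.002
```

View pics/c8.png

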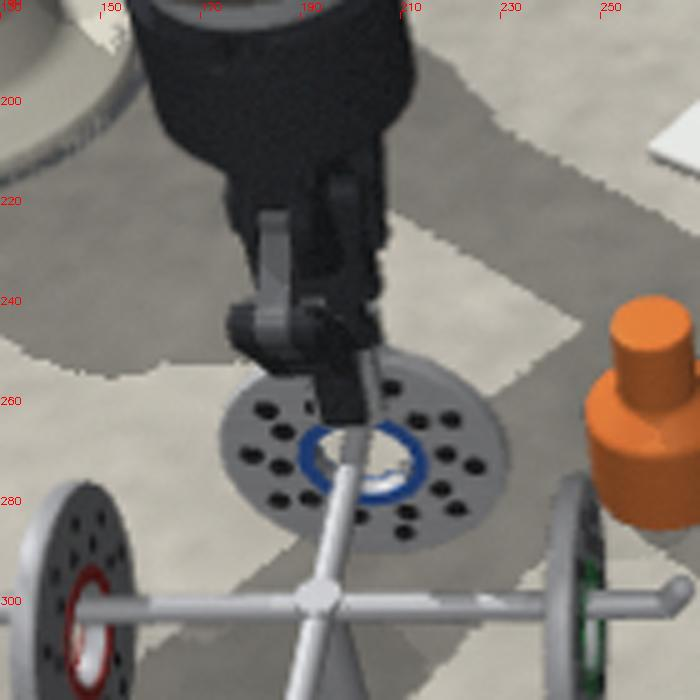

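>>> {"op": "play_rows", "data": {"moves": [[[0,0,0.017],0,1],[[0,0,0.034],0,1],[[0,0,0.049],0,1],[[0,0,0.049],0,1],[[-0.012,0.019,0.049],0,1],[[-0.03,0.048,0.049],0,1],[[-0.05,0.08,0.049],0,1],[[-0.07,0.112,0.049],0,1],[[-0.09,0.144,0.049],0,1],[[-0.1,0.16,0.05],0,1],[[-0.1,0.16,0.1],0,1],[[-0.1,0.16,0.17],0,1]]}}

```text
clock: 12.68
position: [439.6, -127.1, 384.5]
ee_rot: [0.961, 0.277, -0.002, 0.002]
contact_force: [0.6, -0.3, -1.1]
gripper_width: 6.8
```

Run:
```python
from h import *
p=arm.get_image('scene'); save(p,'scene6.png'); crop('scene6.png',110,130,180,140,4,'c8.png')
a=np.radians(-.7)
x,y=532.7,272.9
for i,yy in enumerate((-96,-32,32,96)): print(i,x-yy*np.sin(a),y+yy*np.cos(a))
go((531.5,177,250,89.4))
```

```text
0 531.5271679198163 176.90716451259658
1 532.3090559732722 240.90238817086552
2 533.0909440267279 304.89761182913446
3 533.8728320801838 368.8928354874034
t 12.72 grasp [ 440.6 -127.3  232.8] yaw -57.78 w 6.8 F [1.1 0.1 0.1] q [ 0.08  0.11 -0.41  0.01 -1.04  2.05]
  d [0.303, 1.014, 0.057] turn -1.094
```

View pics/c8.png

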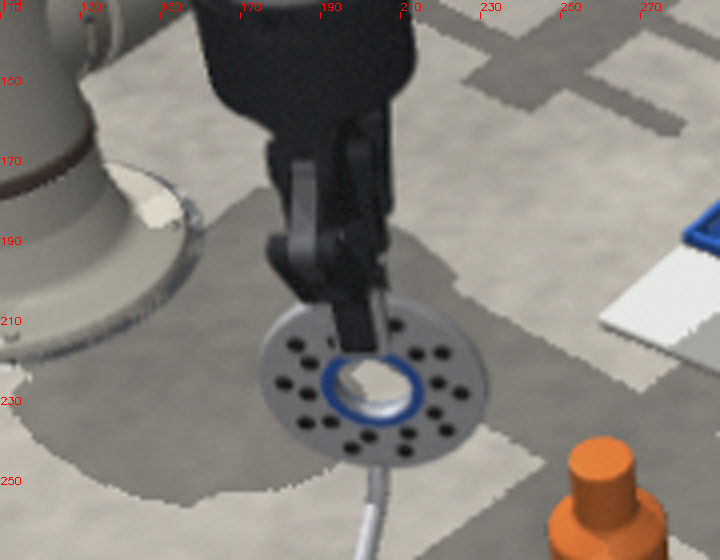

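Run:
```python
from h import *
p=arm.get_image('top'); save(p,'top6.png'); crop('top6.png',105,220,155,148,5,'c10.png')
p=arm.get_image('scene'); save(p,'scene6b.png'); crop('scene6b.png',255,130,180,130,4,'c11.png')
```

```text
(no output)
```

View pics/c10.png

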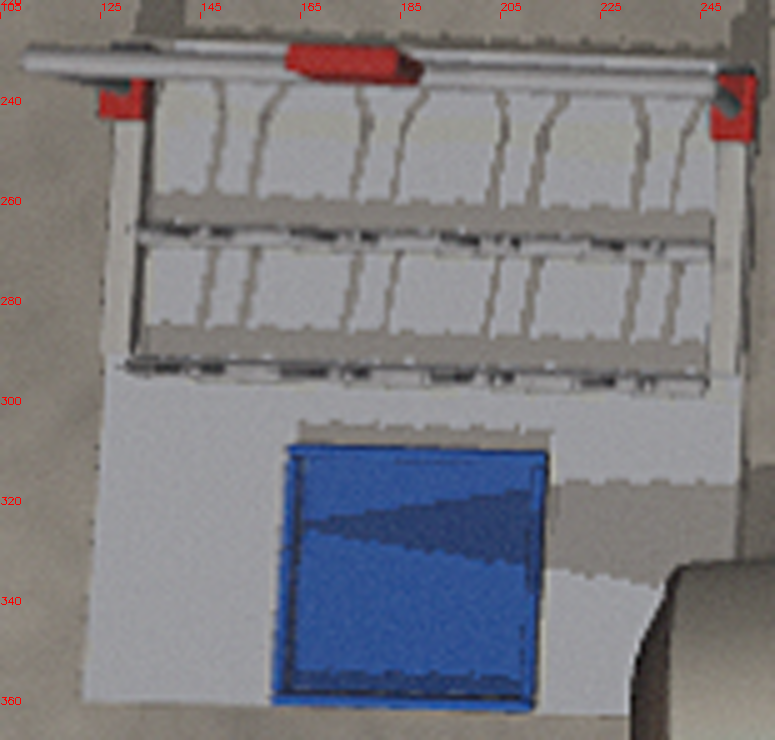

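View pics/c11.png

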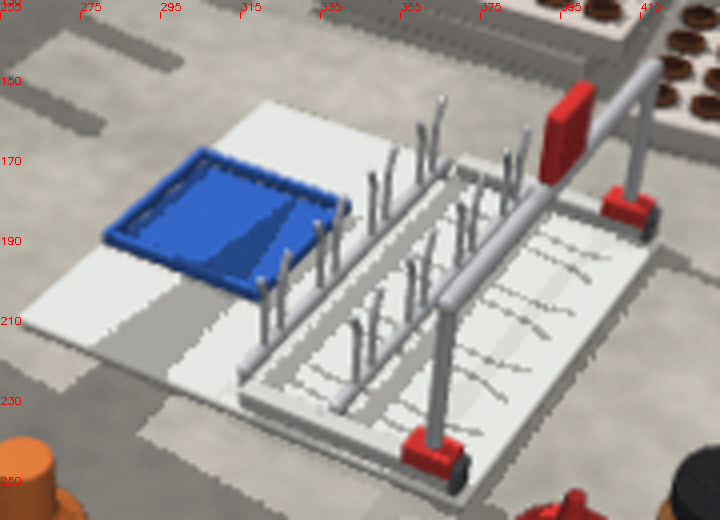

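```bash
cat > ov.py <<'E'
from h import *
def P(x,y,a,pts):
    c,s=np.cos(a),np.sin(a); pts=np.array(pts,float)
    return np.c_[x+c*pts[:,0]-s*pts[:,1], y+s*pts[:,0]+c*pts[:,1], pts[:,2]]
def segs():
    L=[]
    for sl in (-96,-32,32,96):
        for tx in (-30,30):
            for dy in (-9,9): L.append(((tx,sl+dy,25),(tx,sl+dy,60)))
    for tx in (-30,30): L.append(((tx,-136,20),(tx,136,20)))
    b=52
    for A,B in (((-180,-145),(-180,145)),((-180,145),(120,145)),((120,145),(120,-145)),((120,-145),(-180,-145))): L.append((A+(8,),B+(8,)))
    for A,B in (((-b,-b),(-b,b)),((-b,b),(b,b)),((b,b),(b,-b)),((b,-b),(-b,-b))): L.append(((A[0]-120,A[1],18),(B[0]-120,B[1],18)))
    L.append(((95,-136,128),(95,136,128)))
    return L
def draw(p,q,x0,y0,w,h,s,o):
    im=p['pixels'][y0:y0+h,x0:x0+w][...,::-1].copy()
    im=cv2.resize(im,None,fx=s,fy=s,interpolation=cv2.INTER_CUBIC)
    for A,B in segs():
        uv=((proj(p,P(*q,[A,B]))-[x0,y0]+.5)*s).astype(int)
        cv2.line(im,tuple(map(int,uv[0])),tuple(map(int,uv[1])),(0,255,0),1,cv2.LINE_AA)
    cv2.imwrite('pics/'+o,im)
E
python3 - <<'E'
from ov import *
q=(532.7,272.7,-.012)
draw(arm.get_image('top'),q,105,220,155,148,5,'o1.png')
draw(arm.get_image('scene'),q,255,130,175,130,4,'o2.png')
E
```

```text
(no output)
```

View pics/o1.png

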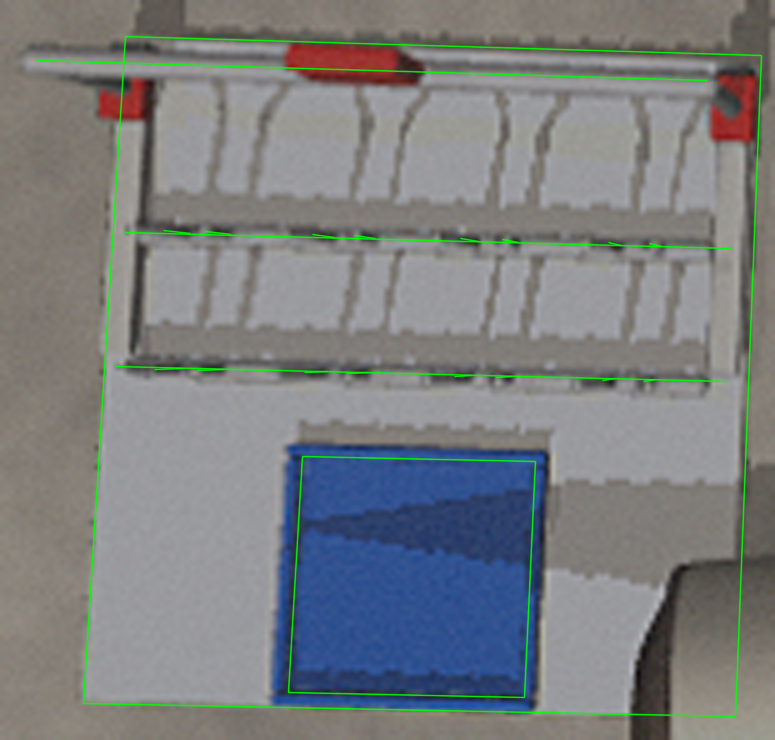

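View pics/o2.png

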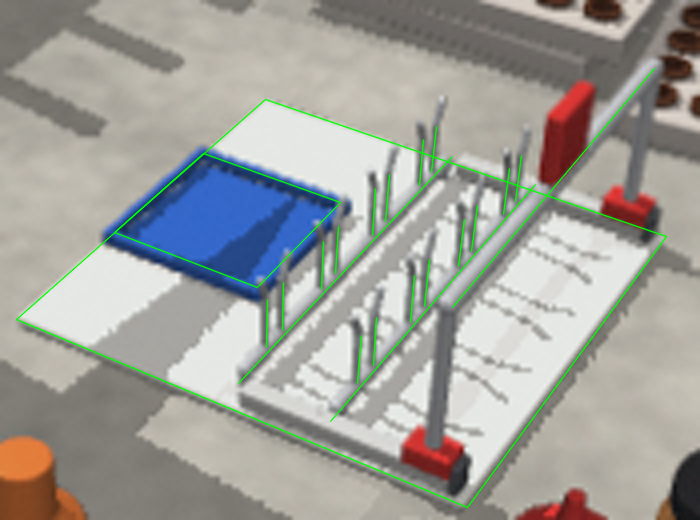

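>>> {"op": "play_rows", "data": {"moves": [[[0.01,0.02,0.03],0,1],[[0.03,0.08,0.06],-0.08,1],[[0.06,0.17,0.06],-0.17,1],[[0.09,0.27,0.06],-0.27,1],[[0.12,0.37,0.06],-0.37,1],[[0.15,0.47,0.06],-0.47,1],[[0.18,0.57,0.06],-0.57,1],[[0.21,0.67,0.06],-0.67,1],[[0.24,0.77,0.06],-0.77,1],[[0.27,0.86,0.06],-0.87,1],[[0.29,0.93,0.06],-0.95,1],[[0.3,0.97,0.06],-1,1]]}}

```text
clock: 14.42
position: [529.8, 165.3, 401.1]
ee_rot: [1.0, 0.019, -0.002, 0.002]
contact_force: [-0.3, 0.4, -1.5]
gripper_width: 7.2
```

Run:
```python
from h import *
go((531.5,176.7,180,89.4))
```

```text
t 14.43 grasp [529.8 165.3 246.1] yaw -87.85 w 7.2 F [-0.3  0.4 -1.5] q [ 0.59  0.27 -0.17  0.   -1.14  1.01]
  d [0.006, 0.038, -0.22] turn -0.092
```

>>> {"op": "play_rows", "data": {"moves": [[[0.003,0.02,-0.03],-0.05,1],[[0.006,0.038,-0.08],-0.092,1],[[0.006,0.038,-0.13],-0.092,1],[[0.006,0.038,-0.18],-0.092,1],[[0.006,0.038,-0.21],-0.092,1],[[0.006,0.038,-0.22],-0.092,1],[[0.006,0.038,-0.22],-0.092,1]]}}

```text
clock: 15.3
position: [531.8, 176.6, 335.3]
ee_rot: [1.0, -0.005, -0.002, 0.001]
contact_force: [0.3, -0.3, -1.2]
gripper_width: 7.0
```

```bash
cat >> ov.py <<'E'
def disc(p,c,yaw,x0,y0,s,im,col):
    a=np.radians(yaw); n=np.array([np.cos(a),np.sin(a),0]); t=np.array([-n[1],n[0],0]); k=np.array([0,0,1.])
    th=np.linspace(0,2*np.pi,60)
    for o in (-4,4):
        pts=np.array(c)+o*n+48*(np.cos(th)[:,None]*t+np.sin(th)[:,None]*k)
        uv=((proj(p,pts)-[x0,y0]+.5)*s).astype(int)
        cv2.polylines(im,[uv.reshape(-1,1,2)],True,col,1,cv2.LINE_AA)
def hover(name,q,x0,y0,w,h,s,o,dz=40.4):
    p=arm.get_image(name); draw(p,q,x0,y0,w,h,s,o)
    im=cv2.imread('pics/'+o); _,t,y=pose()
    disc(p,t-[0,0,155+dz],y,x0,y0,s,im,(255,0,255)); cv2.imwrite('pics/'+o,im)
E
python3 - <<'E'
from ov import *
q=(532.7,272.7,-.012)
go((531.5,176.7,180,89.4))
hover('top',q,105,220,180,148,4,'o3.png')
hover('scene',q,255,100,175,150,4,'o4.png')
E
```

```text
t 15.30 grasp [531.8 176.6 180.3] yaw -90.62 w 7.0 F [ 0.3 -0.3 -1.2] q [ 0.61  0.34 -0.25 -0.   -0.99  0.95]
  d [-0.001, 0.0, -0.001] turn 0.001
```

View pics/o3.png

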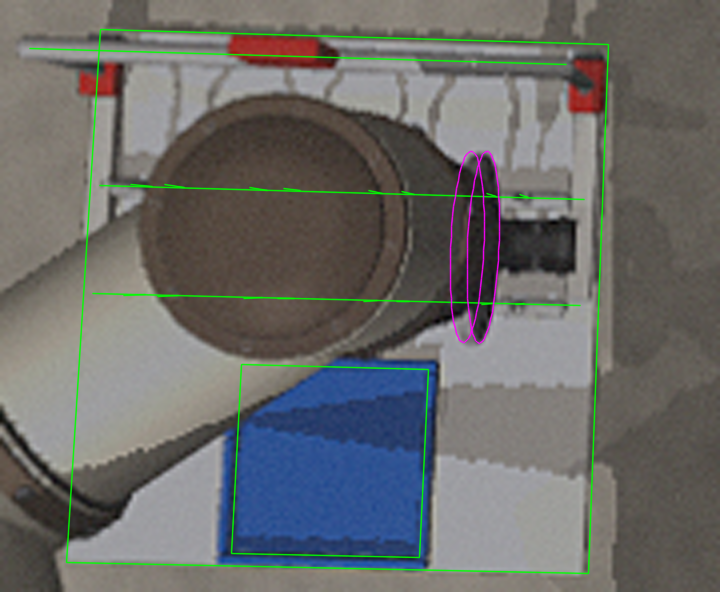

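View pics/o4.png

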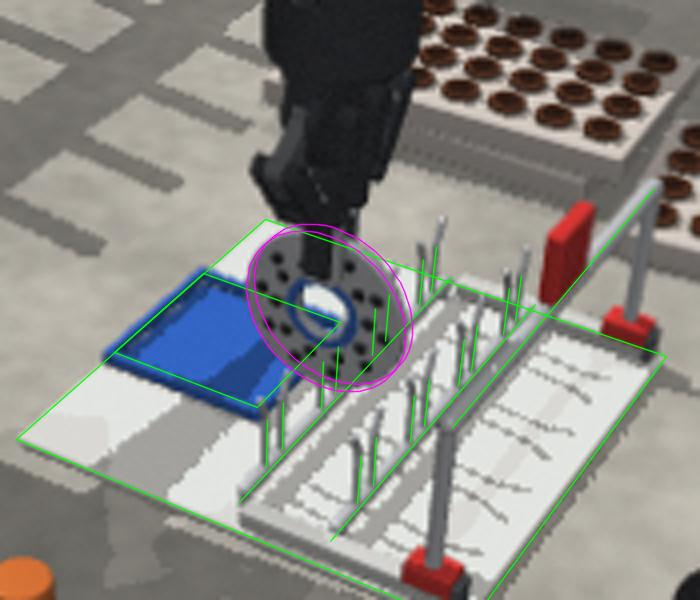

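>>> {"op": "play_rows", "data": {"moves": [[[-0.001,-0.001,-0.02],0,1],[[-0.001,-0.001,-0.05],0,1],[[-0.001,-0.001,-0.08],0,1],[[-0.001,-0.001,-0.1],0,1],[[-0.001,-0.001,-0.12],0,1],[[-0.001,-0.001,-0.134],0,1],[[-0.001,-0.001,-0.134],0,1]]}}

```text
clock: 16.27
position: [531.5, 176.4, 295.2]
ee_rot: [1.0, -0.005, -0.002, 0.001]
contact_force: [0.1, 0.4, -0.6]
gripper_width: 6.5
```

Run:
```python
from ov import *
q=(532.7,272.7,-.012)
go((531.5,176.3,106,89.4))
hover('scene',q,255,130,150,120,5,'o4.png')
print(arm.read_state()['wrist_torque'])
```

```text
t 16.27 grasp [531.5 176.4 140.2] yaw -90.61 w 6.5 F [ 0.1  0.4 -0.6] q [ 0.61  0.38 -0.3  -0.   -0.89  0.95]
  d [0.0, -0.0, -0.114] turn 0.000
[ 0.02974802 -0.04107603  0.02798204]
```

View pics/o4.png

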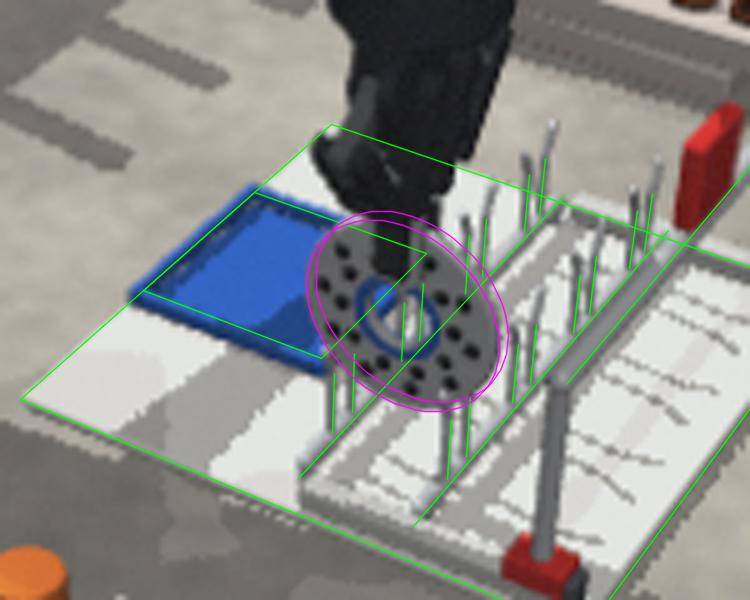

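>>> {"op": "play_rows", "data": {"moves": [[[0,0,-0.025],0,1],[[0,0,-0.05],0,1],[[0,0,-0.075],0,1],[[0,0,-0.095],0,1],[[0,0,-0.107],0,1],[[0,0,-0.114],0,1],[[0,0,-0.116],0,1]]}}

```text
clock: 17.2
position: [531.6, 176.4, 260.7]
ee_rot: [1.0, -0.005, -0.002, 0.001]
contact_force: [-0.3, 0.3, -1.8]
gripper_width: 7.1
```

Run:
```python
from ov import *
q=(532.7,272.7,-.012)
go((531.5,176.3,106,89.4))
hover('scene',q,255,130,150,120,5,'o5.png')
print(arm.read_state()['wrist_torque'])
```

```text
t 17.20 grasp [531.6 176.4 105.7] yaw -90.60 w 7.1 F [-0.3  0.3 -1.8] q [ 0.61  0.42 -0.34  0.   -0.81  0.95]
  d [-0.0, -0.0, 0.001] turn 0.000
[-0.00895444 -0.05267123 -0.04181295]
```

View pics/o5.png

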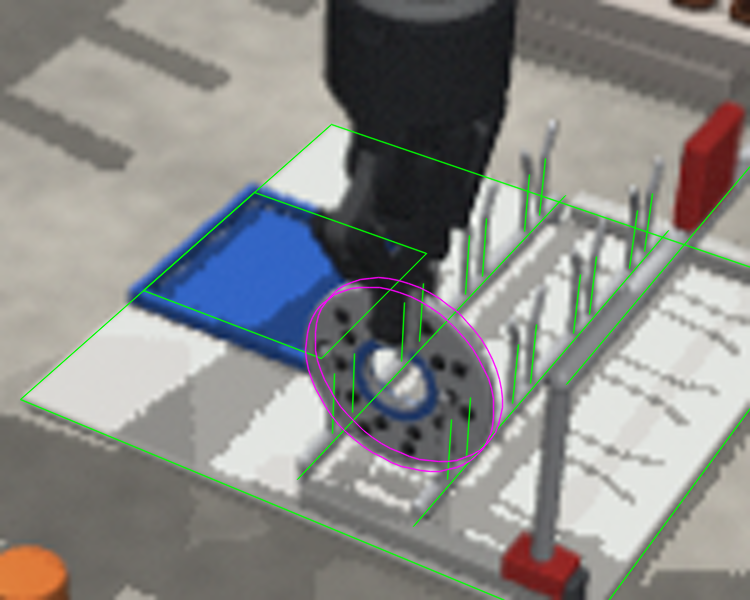

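Run:
```python
from h import *
p=arm.get_image('scene'); save(p,'scene7.png'); crop('scene7.png',300,175,80,65,9,'c12.png')
```

```text
(no output)
```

View pics/c12.png

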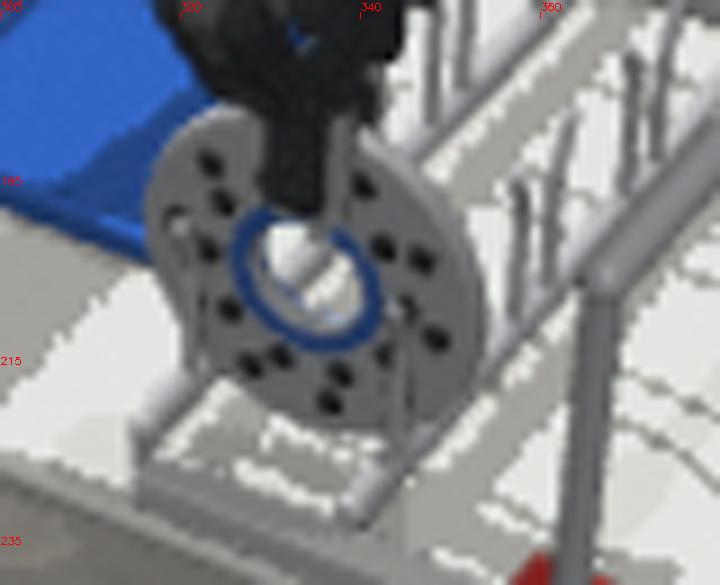

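>>> {"op": "play_rows", "data": {"moves": [[[0,0,-0.003],0,1],[[0,0,-0.005],0,1],[[0,0,-0.005],0,1]]}}

```text
clock: 17.68
position: [531.6, 176.4, 259.3]
ee_rot: [1.0, -0.005, -0.002, 0.001]
contact_force: [0.4, 0.3, -1.3]
gripper_width: 7.0
```

>>> {"op": "play_rows", "data": {"moves": [[[0,0,-0.003],0,1],[[0,0,-0.005],0,1],[[0,0,-0.005],0,1]]}}

```text
clock: 18.05
position: [531.6, 176.5, 258.5]
ee_rot: [1.0, -0.005, -0.001, 0.001]
contact_force: [-0.8, -0.2, 4.5]
gripper_width: 7.0
```

Contact (+6 N over weight). Release a little and rise.

>>> {"op": "play_rows", "data": {"moves": [[[0,0,0.002],0,0.53],[[0,0,0.002],0,0.53],[[0,0,0.002],0,0.53],[[0,0,0.002],0,0.53],[[0,0,0.03],0,0.53],[[0,0,0.08],0,0.53],[[0,0,0.16],0,0.53],[[0,0,0.26],0,0.53],[[0,0,0.36],0,0.53],[[0,0,0.44],0,0.53],[[0,0,0.48],0,0.53]]}}

```text
clock: 19.42
position: [531.6, 176.4, 405.2]
ee_rot: [1.0, -0.005, 0.0, 0.0]
contact_force: [-0.6, -0.3, -1.0]
gripper_width: 20.2
```

Run:
```python
from h import *
p=arm.get_image('scene'); save(p,'scene8.png'); crop('scene8.png',255,130,175,130,4,'c12.png')
# other discs
c=np.array([510.8,-241.8])
for n,a in (('green',32.1),('yellow',-57.9),('red',212.1)):
    r=np.radians(a); print(n,c+78*np.array([np.cos(r),np.sin(r)]))
go((442.7,-286.2,240,122.1))
```

```text
green [ 576.87550987 -200.3509108 ]
yellow [ 552.2490892  -307.87550987]
red [ 444.72449013 -283.2490892 ]
t 19.48 grasp [531.8 176.5 251. ] yaw -90.57 w 19.9 F [ 0.3 -0.2  0.4] q [ 0.61  0.27 -0.15  0.   -1.14  0.95]
  d [-0.297, -1.542, -0.037] turn 1.089
```

View pics/c12.png

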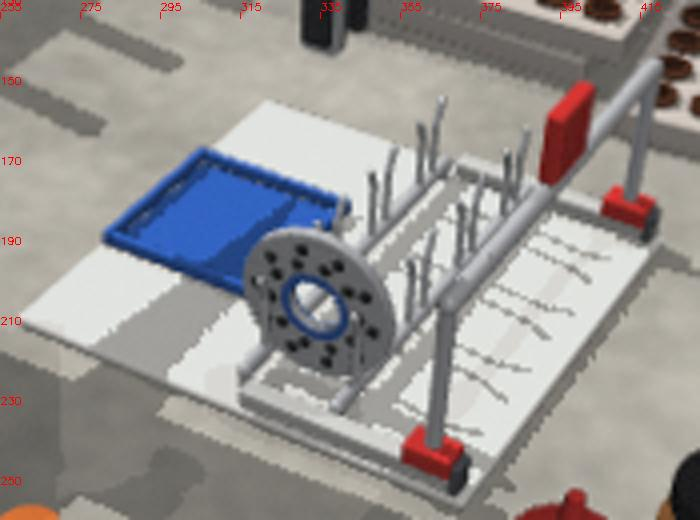

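>>> {"op": "play_rows", "data": {"moves": [[[0,-0.03,0],0.03,0.53],[[0.01,-0.09,0],0.08,0.53],[[0.01,-0.17,0],0.14,0.53],[[0.02,-0.26,0],0.2,0.53],[[0.02,-0.35,0],0.26,0.53],[[0.03,-0.44,0],0.32,0.53],[[0.03,-0.53,0],0.38,0.53],[[0.03,-0.62,0],0.44,0.53],[[0.04,-0.71,0],0.5,0.53],[[0.04,-0.8,0],0.56,0.53],[[0.04,-0.88,0],0.62,0.53],[[0.04,-0.96,0],0.68,0.53]]}}

```text
clock: 20.98
position: [543.3, -112.8, 404.7]
ee_rot: [0.985, 0.173, -0.0, -0.0]
contact_force: [0.2, -0.1, -0.3]
gripper_width: 20.2
```

Run:
```python
from h import *
go((552.2,-307.9,235,122.1))
```

```text
t 20.98 grasp [ 543.3 -112.8  249.7] yaw -70.11 w 20.2 F [ 0.2 -0.1 -0.3] q [ 0.09  0.27 -0.17 -0.   -1.14  1.83]
  d [0.03, -0.65, -0.049] turn 0.407
```

>>> {"op": "play_rows", "data": {"moves": [[[0,-0.08,0],0.05,0.53],[[0.005,-0.17,0],0.11,0.53],[[0.01,-0.27,0],0.17,0.53],[[0.015,-0.37,0],0.23,0.53],[[0.02,-0.46,0],0.29,0.53],[[0.025,-0.54,-0.01],0.35,0.53],[[0.03,-0.6,-0.03],0.39,0.53],[[0.03,-0.64,-0.049],0.407,0.53],[[0.03,-0.65,-0.049],0.407,0.53],[[0.03,-0.65,-0.049],0.407,0.53]]}}

```text
clock: 22.22
position: [552.2, -307.7, 389.9]
ee_rot: [0.961, 0.276, -0.001, -0.0]
contact_force: [-0.7, -0.3, 0.5]
gripper_width: 20.0
```

```bash
cat >> ov.py <<'E'
def stand(o,arm_deg,x0,y0,w,h,s,tips=True):
    p=arm.get_image('scene'); im=p['pixels'][y0:y0+h,x0:x0+w][...,::-1].copy()
    im=cv2.resize(im,None,fx=s,fy=s,interpolation=cv2.INTER_CUBIC)
    r=np.radians(arm_deg); d=np.array([np.cos(r),np.sin(r)])
    disc(p,np.r_[np.array([510.8,-241.8])+78*d,138],arm_deg,x0,y0,s,im,(255,0,255))
    cv2.imwrite('pics/'+o,im)
E
python3 - <<'E'
from ov import *
go((552.2,-307.9,178,122.1))
stand('o6.png',-57.9,110,230,160,160,4)
E
```

```text
t 22.23 grasp [ 552.2 -307.7  234.9] yaw -57.90 w 20.0 F [-0.7 -0.3  0.5] q [-0.25  0.41  0.   -0.   -1.17  2.38]
  d [-0.0, -0.001, -0.19] turn 0.000
```

View pics/o6.png

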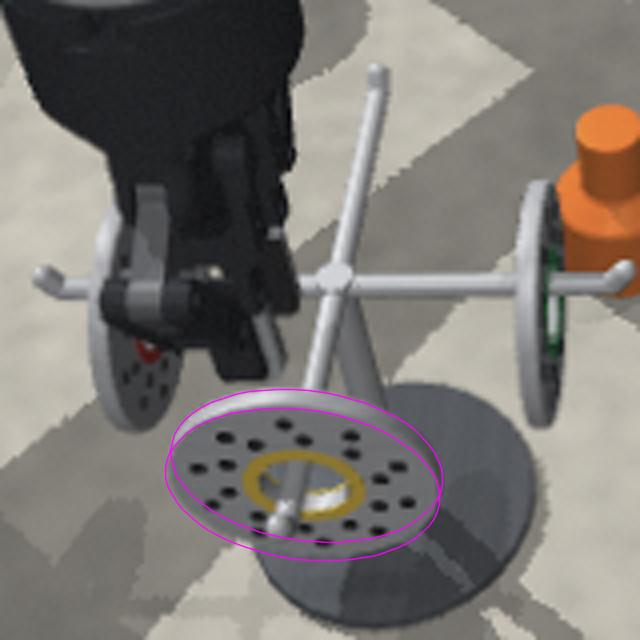

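>>> {"op": "play_rows", "data": {"moves": [[[0,0,-0.03],0,0.53],[[0,0,-0.07],0,0.53],[[0,0,-0.11],0,0.53],[[0,0,-0.15],0,0.53],[[0,0,-0.175],0,0.53],[[0,0,-0.19],0,0.53],[[0,0,-0.19],0,0.53],[[0,0,-0.19],0,1],[[0,0,-0.19],0,1],[[0,0,-0.19],0,1],[[0,0,-0.19],0,1]]}}

```text
clock: 23.65
position: [552.4, -307.5, 333.7]
ee_rot: [0.961, 0.277, 0.0, 0.0]
contact_force: [0.2, -0.4, 2.2]
gripper_width: 7.0
```

Run:
```python
from ov import *
go((552.2,-307.9,178,122.1))
stand('o6.png',-57.9,110,230,160,160,4)
```

```text
t 23.65 grasp [ 552.4 -307.5  178.7] yaw -57.87 w 7.0 F [ 0.2 -0.4  2.2] q [-0.25  0.45 -0.07 -0.   -1.05  2.38]
  d [-0.001, -0.001, -0.002] turn -0.001
```

View pics/o6.png

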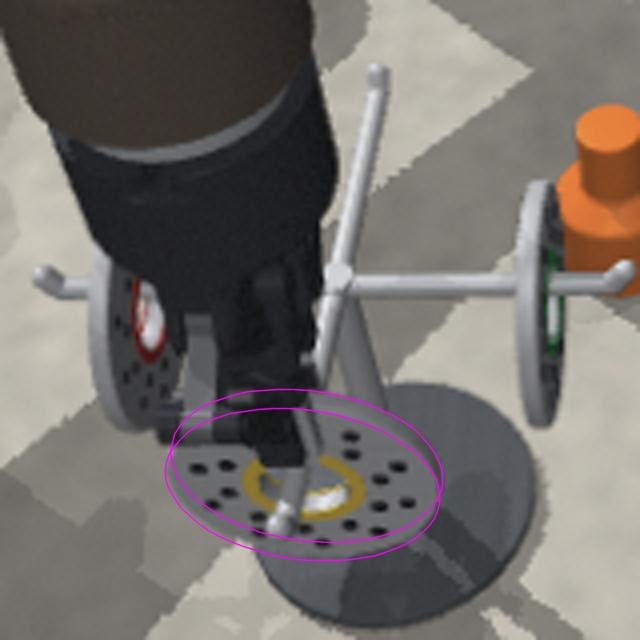

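>>> {"op": "play_rows", "data": {"moves": [[[0,0,0.017],0,1],[[0,0,0.034],0,1],[[0,0,0.048],0,1],[[0,0,0.048],0,1],[[0.012,-0.019,0.048],0,1],[[0.03,-0.048,0.048],0,1],[[0.05,-0.08,0.048],0,1],[[0.07,-0.112,0.048],0,1],[[0.09,-0.144,0.048],0,1],[[0.1,-0.16,0.05],0,1],[[0.1,-0.16,0.1],0,1],[[0.1,-0.16,0.18],0,1]]}}

```text
clock: 25.2
position: [582.3, -355.4, 388.1]
ee_rot: [0.961, 0.277, -0.001, -0.0]
contact_force: [0.5, -0.5, -2.0]
gripper_width: 7.2
```

Run:
```python
from ov import *
go((532.3,240.6,260,89.4))
p=arm.get_image('scene'); save(p,'scene9.png'); crop('scene9.png',60,200,230,200,3,'c13.png')
```

```text
t 25.20 grasp [ 582.3 -355.4  233.1] yaw -57.86 w 7.2 F [ 0.5 -0.5 -2. ] q [-0.31  0.49  0.14 -0.   -1.22  2.44]
  d [-0.167, 1.987, 0.09] turn -1.091
```

View pics/c13.png

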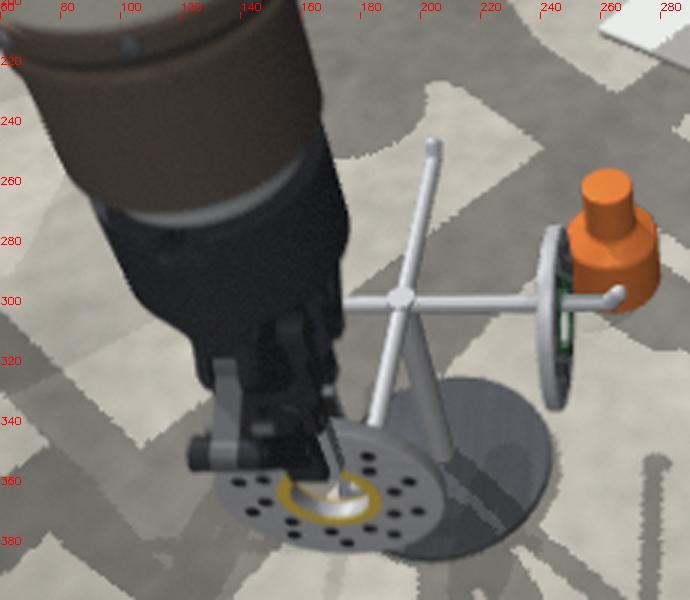

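>>> {"op": "play_rows", "data": {"moves": [[[0,0,0.06],0,1],[[0,0,0.13],0,1],[[0,0,0.19],0,1],[[0,0.03,0.23],0,1],[[-0.01,0.1,0.24],-0.03,1],[[-0.02,0.19,0.24],-0.08,1],[[-0.03,0.29,0.24],-0.14,1],[[-0.04,0.4,0.24],-0.2,1],[[-0.05,0.51,0.24],-0.27,1],[[-0.06,0.62,0.24],-0.34,1],[[-0.07,0.73,0.24],-0.41,1],[[-0.08,0.84,0.24],-0.48,1]]}}

```text
clock: 26.75
position: [558.1, -102.2, 465.7]
ee_rot: [0.988, 0.154, 0.002, 0.003]
contact_force: [0.5, -0.3, -1.2]
gripper_width: 6.8
```

>>> {"op": "play_rows", "data": {"moves": [[[-0.01,0.11,0],-0.06,1],[[-0.02,0.22,0],-0.12,1],[[-0.025,0.33,0],-0.18,1],[[-0.03,0.44,0],-0.24,1],[[-0.035,0.55,0],-0.3,1],[[-0.045,0.66,-0.01],-0.36,1],[[-0.055,0.77,-0.03],-0.42,1],[[-0.065,0.87,-0.06],-0.48,1],[[-0.07,0.96,-0.1],-0.54,1],[[-0.075,1,-0.12],-0.57,1],[[-0.075,1,-0.12],-0.57,1]]}}

```text
clock: 28.12
position: [535.1, 198.3, 429.4]
ee_rot: [1.0, 0.006, 0.001, 0.004]
contact_force: [0.3, 0.3, -1.9]
gripper_width: 6.8
```

Run:
```python
from ov import *
go((532.3,240.4,182,89.4))
```

```text
t 28.12 grasp [535.1 198.3 274.4] yaw -89.26 w 6.8 F [ 0.3  0.3 -1.9] q [ 0.64  0.28 -0.09  0.01 -1.21  0.94]
  d [-0.009, 0.14, -0.308] turn -0.045
```

>>> {"op": "play_rows", "data": {"moves": [[[-0.003,0.03,0],-0.02,1],[[-0.006,0.07,0],-0.045,1],[[-0.009,0.11,-0.03],-0.045,1],[[-0.009,0.135,-0.08],-0.045,1],[[-0.009,0.14,-0.14],-0.045,1],[[-0.009,0.14,-0.2],-0.045,1],[[-0.009,0.14,-0.26],-0.045,1],[[-0.009,0.14,-0.295],-0.045,1],[[-0.009,0.14,-0.308],-0.045,1],[[-0.009,0.14,-0.308],-0.045,1]]}}

```text
clock: 29.38
position: [532.6, 240.5, 337.0]
ee_rot: [1.0, -0.005, 0.001, 0.004]
contact_force: [-0.6, 0.2, -0.7]
gripper_width: 6.9
```

Run:
```python
from ov import *
q=(532.2,272.4,-.012)
go((532.3,240.4,108,89.4)); print(R.from_quat(pose()[0]['ee_rot']).as_matrix()[:,2].round(4))
hover('scene',q,255,100,175,150,4,'o4.png')
```

```text
t 29.38 grasp [532.6 240.5 182. ] yaw -90.60 w 6.9 F [-0.6  0.2 -0.7] q [ 0.7   0.37 -0.19  0.01 -1.01  0.85]
  d [-0.001, -0.0, -0.247] turn 0.000
[ 0.0023 -0.0073 -1.    ]
```

View pics/o4.png

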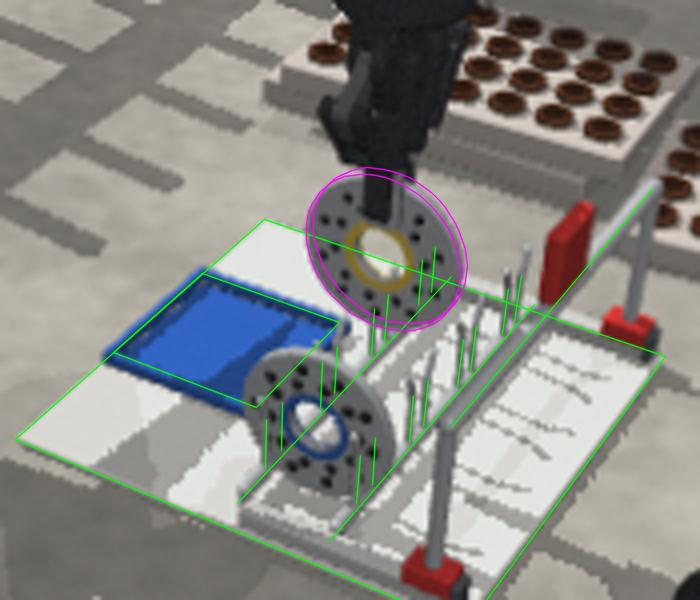

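```bash
sed -i "s/p=np.array(s\['position'\]); yaw/p=np.array(s['position'])+195*m[:,2]+[0,0,195]; yaw/" h.py
python3 - <<'E'
from ov import *
go((532.3,240.4,140,89.4),(532.3,240.4,105.5,89.4))
E
```

```text
t 29.43 grasp [533.2 239.2 182.5] yaw -90.61 w 7.0 F [-0.5 -0.1 -1.9] q [ 0.7   0.37 -0.19  0.01 -1.01  0.85]
  d [-0.003, 0.004, -0.142] turn 0.000
  d [-0.003, 0.004, -0.257] turn 0.000
```

>>> {"op": "play_rows", "data": {"moves": [[[-0.003,0.004,0],0,1],[[-0.003,0.004,-0.03],0,1],[[-0.003,0.004,-0.06],0,1],[[-0.003,0.004,-0.09],0,1],[[-0.003,0.004,-0.115],0,1],[[-0.003,0.004,-0.135],0,1],[[-0.003,0.004,-0.142],0,1],[[-0.003,0.004,-0.142],0,1]]}}

```text
clock: 30.42
position: [531.8, 241.7, 294.8]
ee_rot: [1.0, -0.005, 0.002, 0.003]
contact_force: [1.4, -0.7, -1.5]
gripper_width: 6.7
```

Run:
```python
from ov import *
go((532.3,240.4,105.5,89.4)); print(pose()[0]['wrist_torque'])
p=arm.get_image('scene'); save(p,'scene10.png'); crop('scene10.png',315,140,80,75,8,'c12.png')
```

```text
t 30.43 grasp [532.4 240.3 139.8] yaw -90.60 w 6.7 F [ 1.4 -0.7 -1.5] q [ 0.71  0.42 -0.25  0.01 -0.91  0.85]
  d [-0.0, 0.0, -0.114] turn 0.000
[ 0.03988948  0.02787391 -0.00109962]
```

View pics/c12.png

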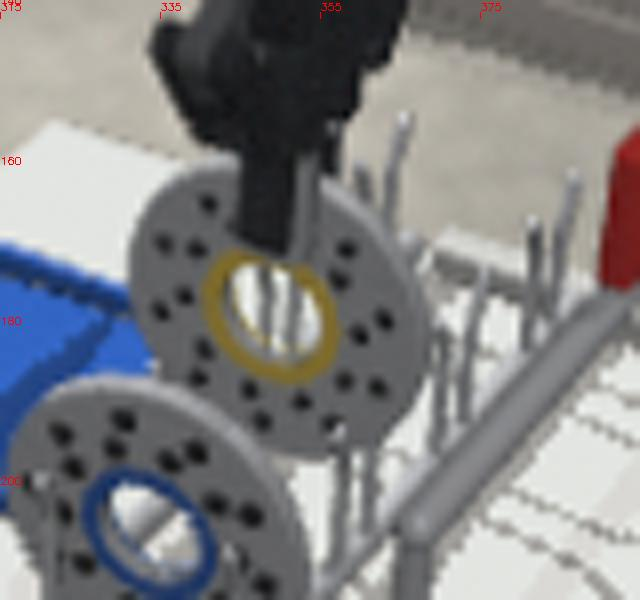

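>>> {"op": "play_rows", "data": {"moves": [[[0,0,-0.025],0,1],[[0,0,-0.05],0,1],[[0,0,-0.075],0,1],[[0,0,-0.095],0,1],[[0,0,-0.107],0,1],[[0,0,-0.114],0,1],[[0,0,-0.116],0,1]]}}

```text
clock: 31.35
position: [531.9, 241.8, 260.3]
ee_rot: [1.0, -0.005, 0.002, 0.003]
contact_force: [-0.4, 0.1, -2.4]
gripper_width: 6.7
```

>>> {"op": "play_rows", "data": {"moves": [[[0,0,-0.003],0,1],[[0,0,-0.005],0,1],[[0,0,-0.005],0,1]]}}

```text
clock: 31.72
position: [531.9, 241.8, 259.1]
ee_rot: [1.0, -0.005, 0.002, 0.003]
contact_force: [-0.1, -0.0, -1.0]
gripper_width: 6.8
```

>>> {"op": "play_rows", "data": {"moves": [[[0,0,-0.002],0,1],[[0,0,-0.004],0,1],[[0,0,-0.004],0,1]]}}

```text
clock: 32.1
position: [531.9, 241.9, 258.8]
ee_rot: [1.0, -0.005, 0.002, 0.003]
contact_force: [-3.0, -0.4, 4.6]
gripper_width: 6.9
```

>>> {"op": "play_rows", "data": {"moves": [[[0,0,0.002],0,0.53],[[0,0,0.002],0,0.53],[[0,0,0.002],0,0.53],[[0,0,0.002],0,0.53],[[0,0,0.03],0,0.53],[[0,0,0.08],0,0.53],[[0,0,0.16],0,0.53],[[0,0,0.26],0,0.53],[[0,-0.02,0.36],-0.05,0.53],[[0,-0.08,0.44],-0.15,0.53],[[0.01,-0.16,0.48],-0.25,0.53],[[0.02,-0.25,0.48],-0.35,0.53]]}}

```text
clock: 33.6
position: [537.9, 166.3, 405.8]
ee_rot: [0.995, -0.097, 0.004, 0.002]
contact_force: [0.1, -0.1, -0.9]
gripper_width: 19.9
```

Run:
```python
from ov import *
go((576.9,-200.4,240,32.1))
p=arm.get_image('scene'); save(p,'scene11.png'); crop('scene11.png',255,130,175,130,4,'c12.png')
```

```text
t 33.60 grasp [539.4 165.4 250.8] yaw -101.12 w 19.9 F [ 0.1 -0.1 -0.9] q [ 0.59  0.28 -0.15  0.01 -1.14  0.78]
  d [0.125, -1.219, -0.036] turn -1.559
```

View pics/c12.png

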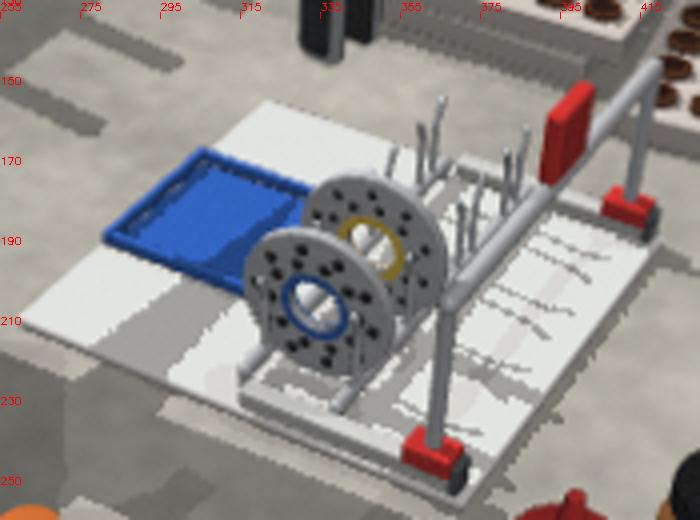

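>>> {"op": "play_rows", "data": {"moves": [[[0.01,-0.04,0],-0.08,0.53],[[0.02,-0.11,0],-0.16,0.53],[[0.03,-0.19,0],-0.25,0.53],[[0.03,-0.28,0],-0.34,0.53],[[0.04,-0.37,0],-0.43,0.53],[[0.05,-0.46,0],-0.52,0.53],[[0.06,-0.55,0],-0.61,0.53],[[0.07,-0.64,0],-0.7,0.53],[[0.08,-0.73,0],-0.79,0.53],[[0.09,-0.8,0],-0.87,0.53],[[0.1,-0.86,0],-0.94,0.53],[[0.1,-0.9,0],-1,0.53]]}}

```text
clock: 35.15
position: [567.8, -107.3, 405.0]
ee_rot: [0.935, -0.354, 0.002, 0.004]
contact_force: [-0.7, -0.5, 0.0]
gripper_width: 19.5
```

Run:
```python
from ov import *
go((576.9,-200.4,235,32.1))
```

```text
t 35.15 grasp [ 568.  -108.9  250. ] yaw -131.49 w 19.5 F [-0.7 -0.5  0. ] q [ 0.1   0.3  -0.12  0.01 -1.15  0.75]
  d [0.03, -0.305, -0.05] turn -0.547
```

>>> {"op": "play_rows", "data": {"moves": [[[0.01,-0.06,0],-0.1,0.53],[[0.02,-0.13,0],-0.2,0.53],[[0.025,-0.2,0],-0.32,0.53],[[0.03,-0.26,-0.02],-0.44,0.53],[[0.03,-0.295,-0.04],-0.52,0.53],[[0.03,-0.305,-0.05],-0.547,0.53],[[0.03,-0.305,-0.05],-0.547,0.53]]}}

```text
clock: 36.02
position: [576.7, -198.8, 389.5]
ee_rot: [0.875, -0.484, 0.001, 0.004]
contact_force: [1.4, 0.2, 0.5]
gripper_width: 19.9
```

Run:
```python
from ov import *
go((576.9,-200.4,178,32.1))
stand('o6.png',32.1,160,210,140,140,5)
```

```text
t 36.02 grasp [ 576.3 -200.3  234.5] yaw -147.90 w 19.9 F [1.4 0.2 0.5] q [-0.07  0.37 -0.06  0.01 -1.15  0.62]
  d [0.002, -0.0, -0.188] turn 0.000
```

View pics/o6.png

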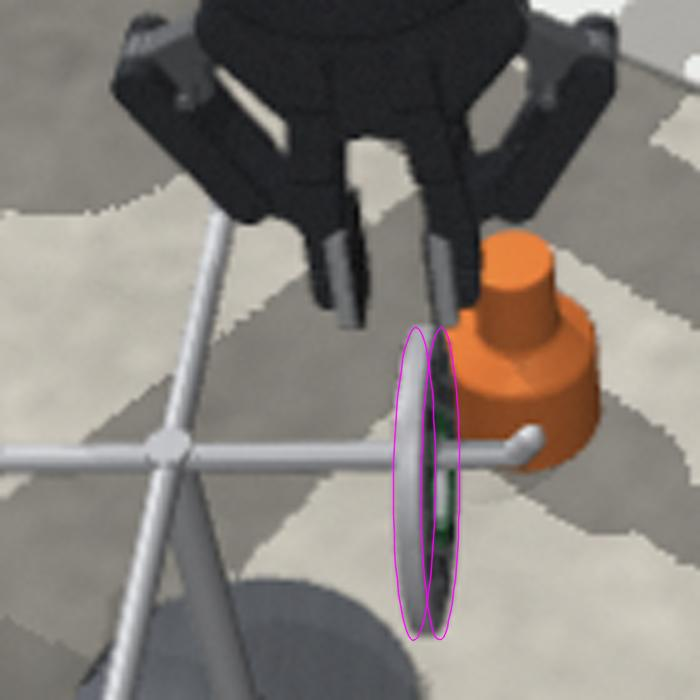

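Run:
```python
from ov import *
S=arm.get_image('scene')
print((proj(S,[(576.3,-200.3,216),(576.9,-200.4,186),(576.3,-200.3,160)])-[160,210])*5)
```

```text
[[398.94706996 306.82659639]
 [410.81330628 377.48340423]
 [417.99138396 433.45075368]]
```

>>> {"op": "play_rows", "data": {"moves": [[[0.002,0,-0.03],0,0.53],[[0.002,0,-0.07],0,0.53],[[0.002,0,-0.11],0,0.53],[[0.002,0,-0.15],0,0.53],[[0.002,0,-0.175],0,0.53],[[0.002,0,-0.188],0,0.53],[[0.002,0,-0.188],0,0.53],[[0.002,0,-0.188],0,1],[[0.002,0,-0.188],0,1],[[0.002,0,-0.188],0,1],[[0.002,0,-0.188],0,1]]}}

```text
clock: 37.5
position: [577.6, -198.5, 334.3]
ee_rot: [0.875, -0.484, 0.002, 0.004]
contact_force: [-1.0, -0.0, 2.1]
gripper_width: 7.1
```

Run:
```python
from ov import *
go((576.9,-200.4,178,32.1))
stand('o6.png',32.1,160,210,140,140,5)
```

```text
t 37.50 grasp [ 577.6 -200.1  179.3] yaw -147.85 w 7.1 F [-1.  -0.   2.1] q [-0.06  0.42 -0.13  0.01 -1.02  0.62]
  d [-0.002, -0.001, -0.004] turn -0.002
```

View pics/o6.png

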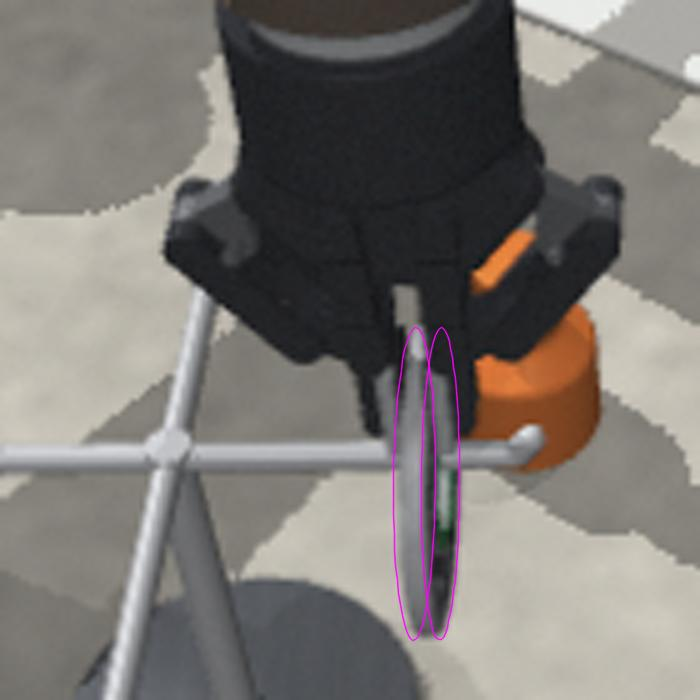

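>>> {"op": "play_rows", "data": {"moves": [[[0,0,0.017],0,1],[[0,0,0.034],0,1],[[0,0,0.047],0,1],[[0,0,0.047],0,1],[[0.019,0.012,0.047],0,1],[[0.048,0.03,0.047],0,1],[[0.08,0.05,0.047],0,1],[[0.112,0.07,0.047],0,1],[[0.144,0.09,0.047],0,1],[[0.16,0.1,0.05],0,1],[[0.16,0.1,0.1],0,1],[[0.16,0.1,0.18],0,1]]}}

```text
clock: 39.05
position: [625.4, -168.6, 388.8]
ee_rot: [0.875, -0.484, 0.001, 0.004]
contact_force: [1.0, 0.7, -2.2]
gripper_width: 7.1
```

Run:
```python
from ov import *
go((533,304.4,260,89.4))
p=arm.get_image('scene'); save(p,'scene12.png'); crop('scene12.png',110,170,200,200,3,'c13.png')
```

```text
t 39.05 grasp [ 625.  -170.3  233.8] yaw -147.85 w 7.1 F [ 1.   0.7 -2.2] q [-0.01  0.43  0.04  0.01 -1.18  0.57]
  d [-0.307, 1.582, 0.087] turn 1.908
```

View pics/c13.png

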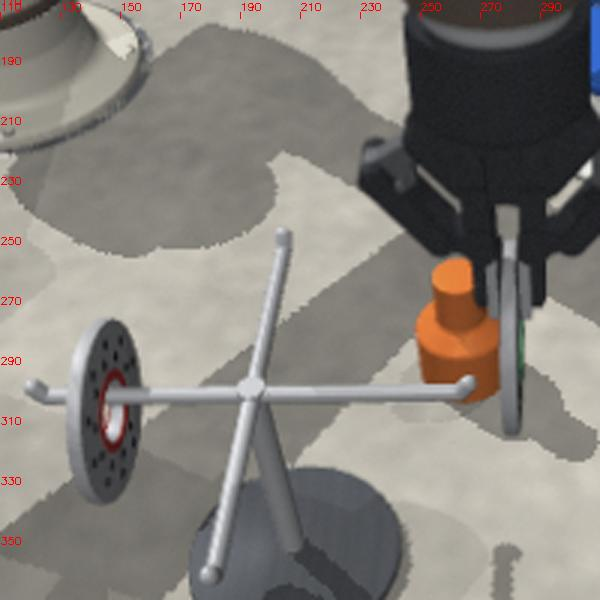

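Off the stand. Carry to slot 2.

>>> {"op": "play_rows", "data": {"moves": [[[-0.01,0.02,0.04],0.05,1],[[-0.03,0.07,0.08],0.13,1],[[-0.05,0.14,0.1],0.22,1],[[-0.07,0.22,0.1],0.31,1],[[-0.09,0.3,0.1],0.4,1],[[-0.11,0.39,0.1],0.49,1],[[-0.13,0.48,0.1],0.58,1],[[-0.15,0.57,0.1],0.67,1],[[-0.17,0.66,0.1],0.76,1],[[-0.19,0.75,0.1],0.85,1],[[-0.21,0.84,0.1],0.93,1],[[-0.23,0.9,0.1],1,1]]}}

```text
clock: 40.6
position: [555.9, 103.0, 423.7]
ee_rot: [0.971, -0.238, 0.006, 0.002]
contact_force: [-0.0, -0.3, -2.8]
gripper_width: 6.9
```

Run:
```python
from ov import *
go((533,304.4,260,89.4))
```

```text
t 40.60 grasp [558.  101.9 268.8] yaw -117.55 w 6.9 F [-0.  -0.3 -2.8] q [ 0.47  0.27 -0.12  0.01 -1.18  0.61]
  d [-0.083, 0.675, -0.029] turn 0.898
```

>>> {"op": "play_rows", "data": {"moves": [[[-0.01,0.05,0],0.08,1],[[-0.02,0.13,0],0.17,1],[[-0.03,0.22,0],0.27,1],[[-0.04,0.31,0],0.38,1],[[-0.05,0.4,0],0.5,1],[[-0.06,0.49,0],0.62,1],[[-0.07,0.58,0],0.74,1],[[-0.08,0.64,0],0.84,1],[[-0.083,0.67,-0.05],0.898,1],[[-0.083,0.675,-0.12],0.898,1],[[-0.083,0.675,-0.2],0.898,1],[[-0.083,0.675,-0.25],0.898,1]]}}

```text
clock: 42.1
position: [530.7, 304.8, 346.4]
ee_rot: [1.0, -0.006, 0.005, 0.001]
contact_force: [-0.1, 0.5, -1.8]
gripper_width: 6.7
```

Run:
```python
from ov import *
q=(532.2,272.4,-.012)
go((533,304.4,182,89.4))
print(R.from_quat(pose()[0]['ee_rot']).as_matrix()[:,2].round(4))
hover('scene',q,255,80,175,150,4,'o4.png')
```

```text
t 42.10 grasp [532.5 304.3 191.4] yaw -90.63 w 6.7 F [-0.1  0.5 -1.8] q [ 0.79  0.41 -0.12  0.01 -1.04  0.77]
  d [0.002, 0.0, -0.031] turn 0.001
[ 0.0095 -0.0026 -1.    ]
```

View pics/o4.png

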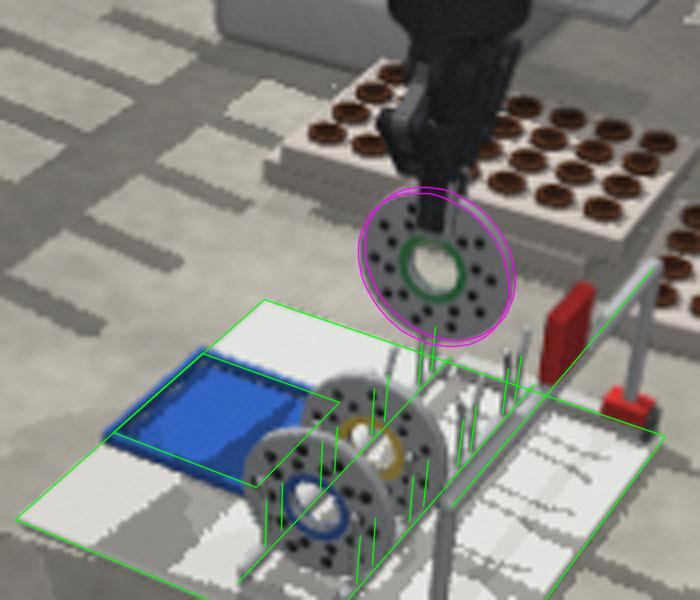

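>>> {"op": "play_rows", "data": {"moves": [[[0.002,0,-0.03],0,1],[[0.002,0,-0.06],0,1],[[0.002,0,-0.09],0,1],[[0.002,0,-0.12],0,1],[[0.002,0,-0.14],0,1],[[0.002,0,-0.16],0,1],[[0.002,0,-0.168],0,1],[[0.002,0,-0.168],0,1]]}}

```text
clock: 43.15
position: [531.1, 304.8, 294.3]
ee_rot: [1.0, -0.006, 0.004, 0.002]
contact_force: [0.3, 0.3, -2.0]
gripper_width: 6.6
```

Run:
```python
from ov import *
go((533,304.4,106.5,89.4)); print(pose()[0]['wrist_torque'])
p=arm.get_image('scene'); save(p,'scene13.png'); crop('scene13.png',325,110,80,80,8,'c12.png')
```

```text
t 43.15 grasp [532.5 304.  139.3] yaw -90.65 w 6.6 F [ 0.3  0.3 -2. ] q [ 0.79  0.46 -0.18  0.01 -0.93  0.77]
  d [0.002, 0.001, -0.109] turn 0.002
[ 0.09243294  0.02251994 -0.00132897]
```

View pics/c12.png

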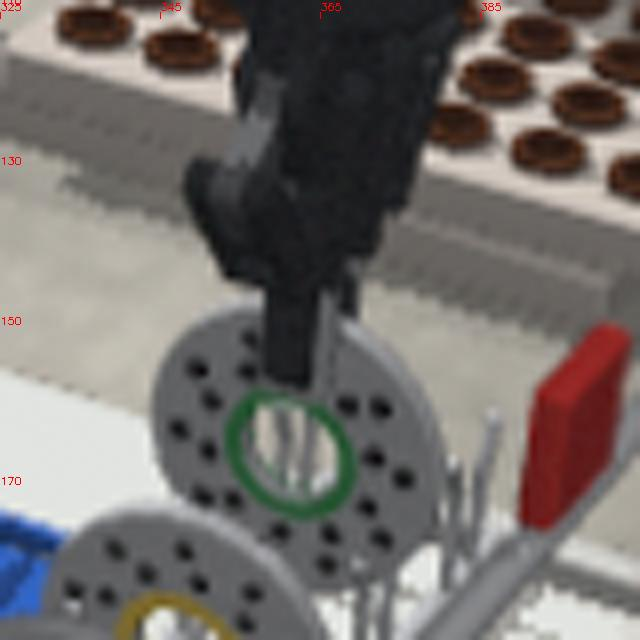

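>>> {"op": "play_rows", "data": {"moves": [[[0.001,0.001,-0.025],0,1],[[0.001,0.001,-0.05],0,1],[[0.001,0.001,-0.075],0,1],[[0.001,0.001,-0.095],0,1],[[0.001,0.001,-0.105],0,1],[[0.001,0.001,-0.11],0,1],[[0.001,0.001,-0.111],0,1]]}}

```text
clock: 44.08
position: [531.4, 305.1, 261.2]
ee_rot: [1.0, -0.006, 0.004, 0.002]
contact_force: [-0.4, 0.6, -2.2]
gripper_width: 7.1
```

>>> {"op": "play_rows", "data": {"moves": [[[0,0,-0.003],0,1],[[0,0,-0.005],0,1],[[0,0,-0.005],0,1]]}}

```text
clock: 44.45
position: [531.4, 305.1, 259.7]
ee_rot: [1.0, -0.006, 0.004, 0.002]
contact_force: [-0.2, -0.0, -1.5]
gripper_width: 6.9
```

>>> {"op": "play_rows", "data": {"moves": [[[0,0,-0.002],0,1],[[0,0,-0.004],0,1],[[0,0,-0.004],0,1]]}}

```text
clock: 44.82
position: [531.4, 305.1, 259.0]
ee_rot: [1.0, -0.006, 0.004, 0.002]
contact_force: [-0.5, 0.5, 2.4]
gripper_width: 6.6
```

Contact. Check before release.

Run:
```python
from ov import *
p=arm.get_image('scene'); save(p,'scene14.png'); crop('scene14.png',325,130,80,80,8,'c12.png')
```

```text
(no output)
```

View pics/c12.png

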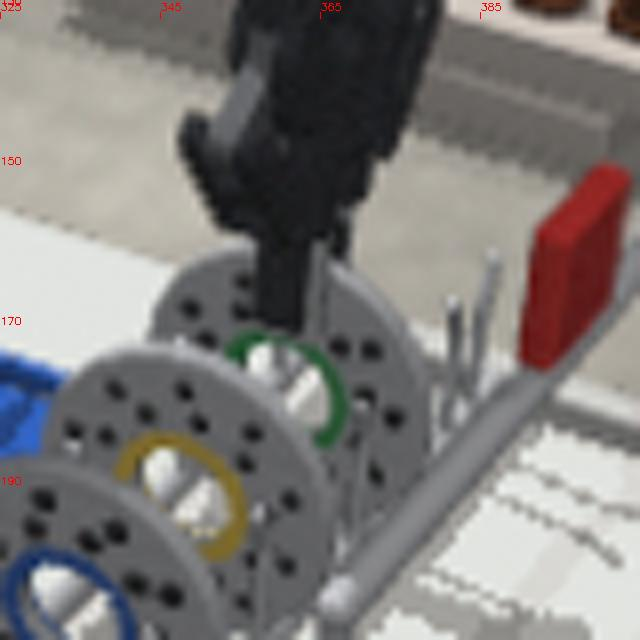

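>>> {"op": "play_rows", "data": {"moves": [[[0,0,0.002],0,0.53],[[0,0,0.002],0,0.53],[[0,0,0.002],0,0.53],[[0,0,0.002],0,0.53],[[0,0,0.03],0,0.53],[[0,0,0.08],0,0.53],[[0,0,0.16],0,0.53],[[0,0,0.26],0,0.53],[[0,-0.02,0.36],-0.05,0.53],[[0,-0.08,0.44],-0.15,0.53],[[-0.01,-0.16,0.48],-0.25,0.53],[[-0.02,-0.25,0.48],-0.35,0.53]]}}

```text
clock: 46.38
position: [525.0, 228.6, 404.1]
ee_rot: [0.995, -0.098, 0.005, 0.001]
contact_force: [0.6, -0.9, -0.8]
gripper_width: 19.8
```

>>> {"op": "play_rows", "data": {"moves": [[[-0.01,-0.09,0],-0.09,0.53],[[-0.02,-0.18,0],-0.18,0.53],[[-0.03,-0.27,0],-0.27,0.53],[[-0.04,-0.36,0],-0.36,0.53],[[-0.06,-0.45,0],-0.45,0.53],[[-0.08,-0.54,0],-0.54,0.53],[[-0.1,-0.63,0],-0.63,0.53],[[-0.11,-0.72,0],-0.72,0.53],[[-0.13,-0.81,0],-0.81,0.53],[[-0.14,-0.9,0],-0.9,0.53],[[-0.16,-0.98,0],-0.98,0.53]]}}

```text
clock: 47.75
position: [476.2, -67.3, 403.5]
ee_rot: [0.937, -0.349, 0.003, 0.003]
contact_force: [0.3, 0.4, 0.0]
gripper_width: 20.4
```

Run:
```python
from ov import *
go((444.7,-283.2,235,32.1))
p=arm.get_image('scene'); save(p,'scene15.png'); crop('scene15.png',255,130,175,130,4,'c12.png')
```

```text
t 47.75 grasp [477.  -68.8 248.5] yaw -130.91 w 20.4 F [0.3 0.4 0. ] q [ 0.2   0.14 -0.34  0.01 -1.09  0.65]
  d [-0.108, -0.715, -0.045] turn -0.566
```

View pics/c12.png

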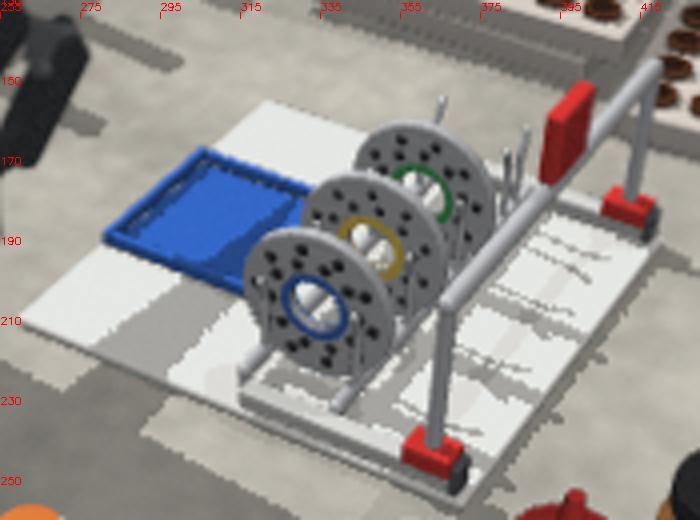

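>>> {"op": "play_rows", "data": {"moves": [[[-0.01,-0.08,0],-0.06,0.53],[[-0.02,-0.17,0],-0.12,0.53],[[-0.035,-0.26,0],-0.19,0.53],[[-0.05,-0.36,0],-0.26,0.53],[[-0.065,-0.46,0],-0.34,0.53],[[-0.08,-0.56,0],-0.42,0.53],[[-0.095,-0.64,-0.01],-0.49,0.53],[[-0.105,-0.69,-0.03],-0.54,0.53],[[-0.108,-0.715,-0.045],-0.566,0.53],[[-0.108,-0.715,-0.045],-0.566,0.53],[[-0.108,-0.715,-0.045],-0.566,0.53]]}}

```text
clock: 49.18
position: [443.1, -282.8, 390.0]
ee_rot: [0.875, -0.485, 0.003, 0.004]
contact_force: [-0.7, -0.2, 0.2]
gripper_width: 19.8
```

Run:
```python
from ov import *
go((444.7,-283.2,178,32.1))
stand('o6.png',212.1,90,210,140,140,5)
```

```text
t 49.17 grasp [ 443.3 -284.6  235. ] yaw -147.99 w 19.8 F [-0.7 -0.2  0.2] q [-0.26  0.23 -0.26  0.01 -1.08  0.81]
  d [0.005, 0.005, -0.19] turn 0.003
```

View pics/o6.png

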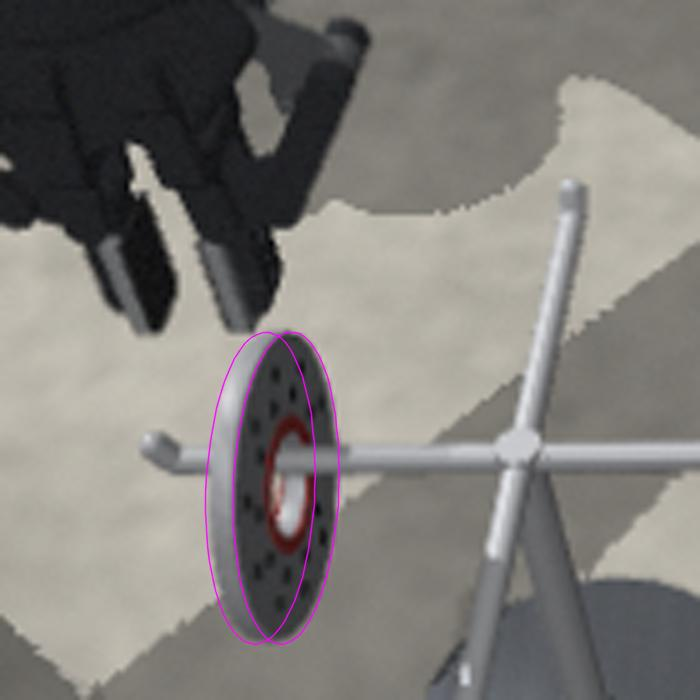

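Run:
```python
from ov import *
S=arm.get_image('scene')
print((proj(S,[(443.3,-284.6,216),(444.7,-283.2,216),(444.7,-283.2,186),(444.7,-283.2,160)])-[90,210])*5)
```

```text
[[200.76183361 313.19363623]
 [207.83599732 312.02265868]
 [234.59359468 381.53537075]
 [256.60375997 438.424181  ]]
```

>>> {"op": "play_rows", "data": {"moves": [[[0.005,0.005,-0.03],0,0.53],[[0.005,0.005,-0.07],0,0.53],[[0.005,0.005,-0.11],0,0.53],[[0.005,0.005,-0.15],0,0.53],[[0.005,0.005,-0.175],0,0.53],[[0.005,0.005,-0.19],0,0.53],[[0.005,0.005,-0.19],0,0.53],[[0.005,0.005,-0.19],0,1],[[0.005,0.005,-0.19],0,1],[[0.005,0.005,-0.19],0,1],[[0.005,0.005,-0.19],0,1]]}}

```text
clock: 50.65
position: [444.7, -281.4, 333.6]
ee_rot: [0.875, -0.485, 0.003, 0.004]
contact_force: [0.0, 0.1, 1.5]
gripper_width: 6.8
```

Run:
```python
from ov import *
go((444.7,-283.2,178,32.1))
stand('o6.png',212.1,90,210,140,140,5)
```

```text
t 50.65 grasp [ 445.1 -283.2  178.6] yaw -147.97 w 6.8 F [0.  0.1 1.5] q [-0.25  0.28 -0.34  0.01 -0.94  0.81]
  d [-0.001, 0.0, -0.002] turn 0.002
```

View pics/o6.png

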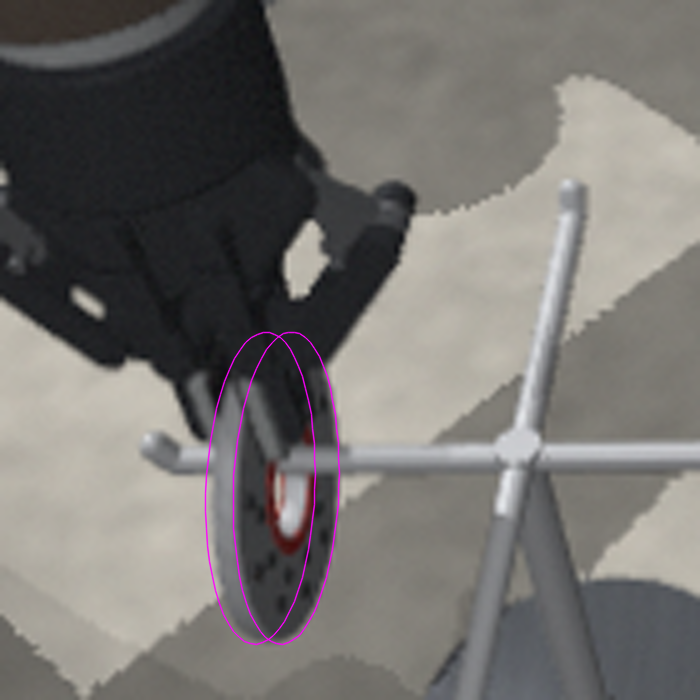

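>>> {"op": "play_rows", "data": {"moves": [[[0,0,0.017],0,1],[[0,0,0.034],0,1],[[0,0,0.048],0,1],[[0,0,0.048],0,1],[[-0.019,-0.012,0.048],0,1],[[-0.048,-0.03,0.048],0,1],[[-0.08,-0.05,0.048],0,1],[[-0.112,-0.07,0.048],0,1],[[-0.144,-0.09,0.048],0,1],[[-0.16,-0.1,0.05],0,1],[[-0.16,-0.1,0.1],0,1],[[-0.16,-0.1,0.18],0,1]]}}

```text
clock: 52.2
position: [396.9, -311.4, 388.4]
ee_rot: [0.875, -0.484, 0.003, 0.004]
contact_force: [0.5, 0.2, -2.0]
gripper_width: 6.7
```

Run:
```python
from ov import *
go((534,368.4,260,89.4))
p=arm.get_image('scene'); save(p,'scene16.png'); crop('scene16.png',60,170,200,200,3,'c13.png')
```

```text
t 52.20 grasp [ 397.1 -313.2  233.4] yaw -147.95 w 6.7 F [ 0.5  0.2 -2. ] q [-0.34  0.19 -0.31  0.01 -1.06  0.9 ]
  d [0.456, 2.272, 0.089] turn 1.912
```

View pics/c13.png

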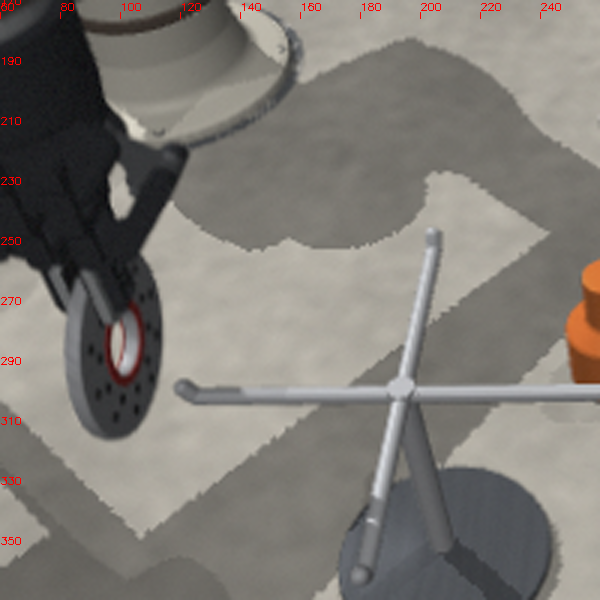

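>>> {"op": "play_rows", "data": {"moves": [[[0,0.02,0.04],0.04,1],[[0.01,0.07,0.08],0.1,1],[[0.03,0.14,0.1],0.16,1],[[0.04,0.22,0.1],0.22,1],[[0.06,0.31,0.1],0.29,1],[[0.08,0.4,0.1],0.36,1],[[0.1,0.49,0.1],0.43,1],[[0.12,0.58,0.1],0.5,1],[[0.14,0.67,0.1],0.57,1],[[0.16,0.76,0.1],0.64,1],[[0.18,0.85,0.1],0.71,1],[[0.2,0.94,0.1],0.78,1]]}}

```text
clock: 53.75
position: [457.5, -28.1, 422.9]
ee_rot: [0.955, -0.295, 0.008, 0.002]
contact_force: [0.2, 0.4, -2.2]
gripper_width: 6.6
```

>>> {"op": "play_rows", "data": {"moves": [[[0.02,0.09,0],0.08,1],[[0.04,0.18,0],0.16,1],[[0.06,0.27,0],0.24,1],[[0.08,0.36,0],0.32,1],[[0.1,0.45,0],0.4,1],[[0.12,0.54,0],0.48,1],[[0.14,0.63,0],0.56,1],[[0.16,0.72,0],0.64,1],[[0.18,0.81,0],0.72,1],[[0.2,0.9,0],0.8,1],[[0.22,0.97,0],0.88,1]]}}

```text
clock: 55.12
position: [523.6, 264.7, 422.7]
ee_rot: [0.998, -0.067, 0.008, 0.001]
contact_force: [-0.0, -0.3, -2.0]
gripper_width: 6.8
```

Run:
```python
from ov import *
go((534,368.4,260,89.4),(534,368.4,185,89.4))
```

```text
t 55.12 grasp [526.6 264.2 267.8] yaw -97.71 w 6.8 F [-0.  -0.3 -2. ] q [ 0.75  0.3  -0.07  0.01 -1.19  0.68]
  d [0.025, 0.347, -0.026] turn 0.237
  d [0.025, 0.347, -0.276] turn 0.237
```

>>> {"op": "play_rows", "data": {"moves": [[[0.005,0.06,0],0.05,1],[[0.01,0.13,0],0.1,1],[[0.015,0.21,0],0.15,1],[[0.02,0.28,0],0.2,1],[[0.025,0.33,0],0.237,1],[[0.025,0.347,-0.03],0.237,1],[[0.025,0.347,-0.09],0.237,1],[[0.025,0.347,-0.16],0.237,1],[[0.025,0.347,-0.22],0.237,1],[[0.025,0.347,-0.265],0.237,1],[[0.025,0.347,-0.276],0.237,1],[[0.025,0.347,-0.276],0.237,1]]}}

```text
clock: 56.62
position: [531.3, 368.8, 340.2]
ee_rot: [1.0, -0.005, 0.008, 0.0]
contact_force: [-0.3, 0.1, -2.1]
gripper_width: 7.2
```

Run:
```python
from ov import *
q=(532.2,272.4,-.012)
go((533.7,368.4,141,89.4))
print(R.from_quat(pose()[0]['ee_rot']).as_matrix()[:,2].round(4))
p=arm.get_image('scene')
hover('scene',q,255,60,175,150,4,'o4.png')
```

```text
t 56.62 grasp [534.4 368.7 185.2] yaw -90.60 w 7.2 F [-0.3  0.1 -2.1] q [ 0.86  0.47 -0.03  0.01 -1.06  0.69]
  d [-0.002, -0.001, -0.147] turn -0.000
[ 1.610e-02 -6.000e-04 -9.999e-01]
```

View pics/o4.png

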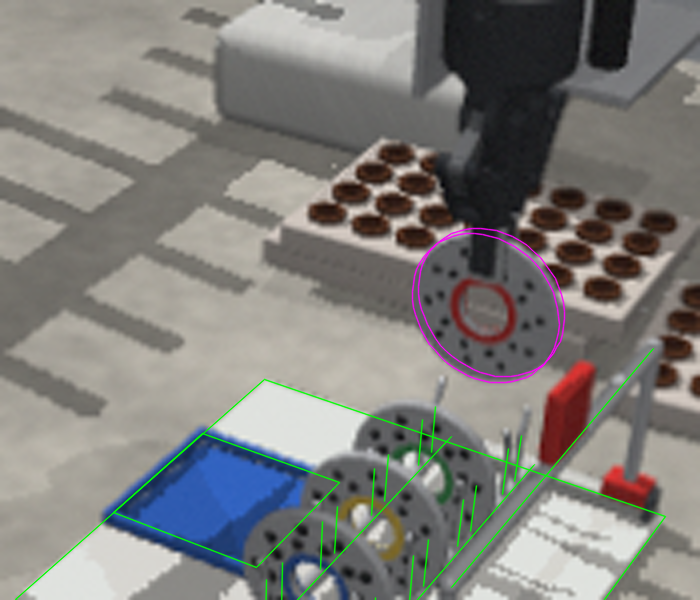

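>>> {"op": "play_rows", "data": {"moves": [[[-0.002,-0.001,-0.03],0,1],[[-0.002,-0.001,-0.06],0,1],[[-0.002,-0.001,-0.085],0,1],[[-0.002,-0.001,-0.11],0,1],[[-0.002,-0.001,-0.13],0,1],[[-0.002,-0.001,-0.147],0,1],[[-0.002,-0.001,-0.147],0,1]]}}

```text
clock: 57.6
position: [530.7, 368.6, 296.2]
ee_rot: [1.0, -0.005, 0.008, 0.0]
contact_force: [-0.0, -0.5, -2.3]
gripper_width: 7.2
```

Run:
```python
from ov import *
go((533.7,368.4,106.5,89.4)); print(pose()[0]['wrist_torque'])
p=arm.get_image('scene'); save(p,'scene17.png'); crop('scene17.png',340,100,80,80,8,'c12.png')
```

```text
t 57.60 grasp [533.9 368.6 141.3] yaw -90.59 w 7.2 F [-0.  -0.5 -2.3] q [ 0.86  0.51 -0.09  0.02 -0.97  0.69]
  d [-0.001, -0.001, -0.116] turn -0.000
[-0.00710259  0.07536006 -0.04587873]
```

View pics/c12.png

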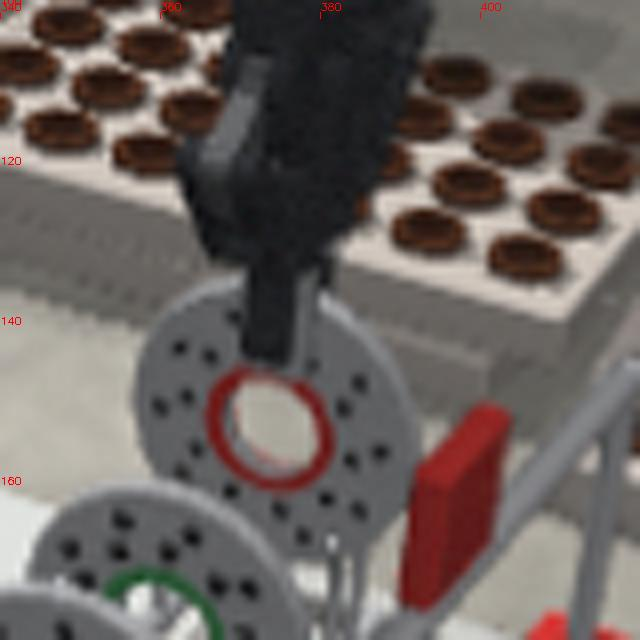

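Front tine is in front of the disc, the other behind. Continue down.

>>> {"op": "play_rows", "data": {"moves": [[[0,0,-0.025],0,1],[[0,0,-0.05],0,1],[[0,0,-0.075],0,1],[[0,0,-0.095],0,1],[[0,0,-0.109],0,1],[[0,0,-0.116],0,1],[[0,0,-0.118],0,1]]}}

```text
clock: 58.52
position: [530.8, 368.7, 261.2]
ee_rot: [1.0, -0.005, 0.009, -0.0]
contact_force: [0.1, -0.1, -1.5]
gripper_width: 6.5
```

>>> {"op": "play_rows", "data": {"moves": [[[0,0,-0.003],0,1],[[0,0,-0.005],0,1],[[0,0,-0.005],0,1]]}}

```text
clock: 58.9
position: [530.8, 368.7, 259.8]
ee_rot: [1.0, -0.005, 0.009, -0.0]
contact_force: [0.5, 0.1, -1.0]
gripper_width: 6.7
```

>>> {"op": "play_rows", "data": {"moves": [[[0,0,-0.002],0,1],[[0,0,-0.004],0,1],[[0,0,-0.004],0,1]]}}

```text
clock: 59.28
position: [530.8, 368.7, 258.7]
ee_rot: [1.0, -0.005, 0.009, -0.0]
contact_force: [0.0, 0.1, -1.4]
gripper_width: 6.9
```

>>> {"op": "play_rows", "data": {"moves": [[[0,0,-0.002],0,1],[[0,0,-0.004],0,1],[[0,0,-0.004],0,1]]}}

```text
clock: 59.65
position: [530.8, 368.8, 258.5]
ee_rot: [1.0, -0.005, 0.009, -0.0]
contact_force: [-2.8, -1.5, 5.1]
gripper_width: 6.8
```

>>> {"op": "play_rows", "data": {"moves": [[[0,0,0.002],0,0.53],[[0,0,0.002],0,0.53],[[0,0,0.002],0,0.53],[[0,0,0.002],0,0.53],[[0,0,0.03],0,0.53],[[0,0,0.08],0,0.53],[[0,0,0.16],0,0.53],[[0,0,0.26],0,0.53],[[0.02,-0.02,0.36],0,0.8],[[0.07,-0.07,0.44],0,1],[[0.14,-0.14,0.48],0,1],[[0.2,-0.2,0.48],0,1]]}}

```text
clock: 61.15
position: [591.3, 308.1, 405.9]
ee_rot: [1.0, -0.005, 0.011, -0.002]
contact_force: [0.3, -0.1, -0.0]
gripper_width: 0.4
```

Run:
```python
from ov import *
p=arm.get_image('scene'); save(p,'scene18.png'); crop('scene18.png',255,130,175,130,4,'c12.png')
for n in ('scene','top'):
    p=arm.get_image(n)
    print(n,[(np.round(d['centre'],0).tolist(),round(d['conf'],2)) for d in arm.look_for('pusher',p)[:2]])
go((665,271.5,168,89.4))
```

```text
scene [([520.0, -82.0, 49.0], 0.69)]
top [([508.0, -64.0, 55.0], 0.77), ([477.0, 262.0, 3.0], 0.3)]
t 61.40 grasp [594.1 309.1 248.2] yaw -90.57 w -0.2 F [-1.   1.1 -0.3] q [ 0.73  0.45  0.11  0.01 -1.21  0.83]
  d [0.236, -0.125, -0.267] turn -0.001
```

View pics/c12.png

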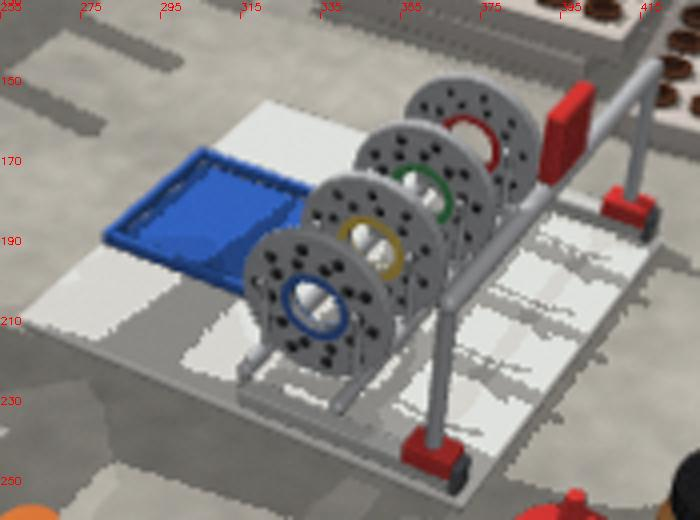

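>>> {"op": "play_rows", "data": {"moves": [[[0.04,-0.02,0],0,1],[[0.1,-0.05,0],0,1],[[0.16,-0.09,0],0,1],[[0.21,-0.12,0],0,1],[[0.236,-0.125,-0.02],0,1],[[0.236,-0.125,-0.08],0,1],[[0.236,-0.125,-0.15],0,1],[[0.236,-0.125,-0.21],0,1],[[0.236,-0.125,-0.255],0,1],[[0.236,-0.125,-0.267],0,1],[[0.236,-0.125,-0.267],0,1]]}}

```text
clock: 62.78
position: [661.5, 271.5, 323.3]
ee_rot: [1.0, -0.005, 0.009, -0.001]
contact_force: [0.6, -0.2, 0.5]
gripper_width: 0.0
```

Run:
```python
from ov import *
p=arm.get_image('scene'); save(p,'scene19.png'); crop('scene19.png',330,70,110,110,6,'c12.png')
go((549,273,168,89.4))
```

```text
t 62.83 grasp [665.3 271.8 168.8] yaw -90.55 w 0.2 F [ 0.3 -0.1  0.1] q [ 0.62  0.59  0.14  0.01 -1.1   0.94]
  d [-0.388, 0.004, -0.003] turn -0.002
```

View pics/c12.png

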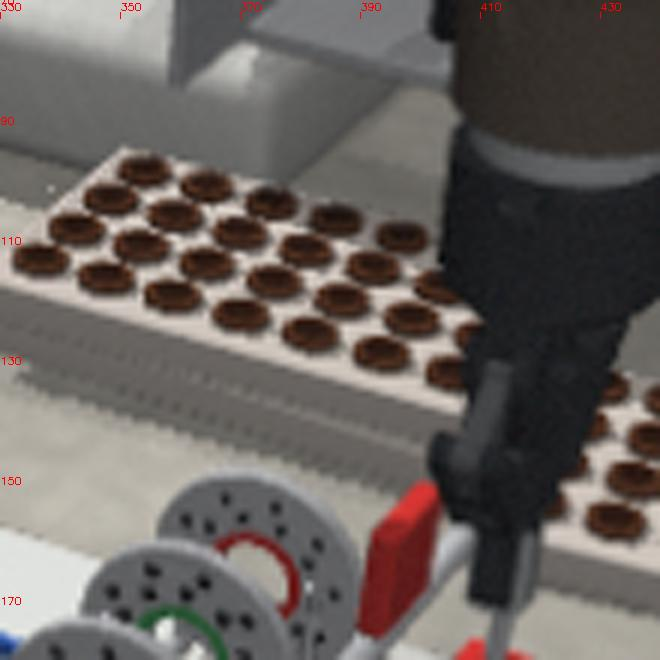

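>>> {"op": "play_rows", "data": {"moves": [[[-0.03,0,0],0,1],[[-0.055,0,0],0,1],[[-0.075,0,0],0,1],[[-0.1,0,0],0,1],[[-0.13,0,0],0,1],[[-0.165,0.001,0],0,1],[[-0.2,0.002,0],0,1],[[-0.24,0.002,0],0,1],[[-0.28,0.003,0],0,1],[[-0.31,0.003,0],0,1],[[-0.335,0.004,0],0,1],[[-0.35,0.004,0],0,1]]}}

```text
clock: 64.32
position: [556.0, 272.7, 323.7]
ee_rot: [1.0, -0.005, 0.01, -0.001]
contact_force: [2.6, 1.4, 1.8]
gripper_width: -0.4
```

>>> {"op": "play_rows", "data": {"moves": [[[-0.01,0,0],0,1],[[-0.02,0,0],0,1],[[-0.02,0,0],0,1]]}}

```text
clock: 64.7
position: [549.7, 272.5, 323.4]
ee_rot: [1.0, -0.005, 0.009, -0.0]
contact_force: [1.2, 0.4, 1.5]
gripper_width: 0.2
```

>>> {"op": "play_rows", "data": {"moves": [[[-0.005,0,0],0,1],[[-0.01,0,0],0,1],[[-0.01,0,0],0,1]]}}

```text
clock: 65.08
position: [546.5, 272.5, 323.2]
ee_rot: [1.0, -0.005, 0.009, -0.0]
contact_force: [2.3, 1.1, 1.2]
gripper_width: -0.4
```

>>> {"op": "play_rows", "data": {"moves": [[[-0.005,0,0],0,1],[[-0.01,0,0],0,1],[[-0.01,0,0],0,1]]}}

```text
clock: 65.45
position: [544.8, 272.4, 323.4]
ee_rot: [1.0, -0.005, 0.011, -0.001]
contact_force: [7.4, -0.6, -2.6]
gripper_width: -0.3
```

>>> {"op": "play_rows", "data": {"moves": [[[-0.004,0,0],0,1],[[-0.008,0,0],0,1],[[-0.008,0,0],0,1]]}}

```text
clock: 65.82
position: [544.0, 272.3, 323.4]
ee_rot: [1.0, -0.005, 0.013, -0.001]
contact_force: [10.9, -1.6, -3.5]
gripper_width: 0.2
```

>>> {"op": "play_rows", "data": {"moves": [[[0.03,0,0],0,1],[[0.07,0,0.01],0,1],[[0.1,0,0.05],0,1],[[0.1,0,0.12],0,1],[[0.1,0,0.2],0,1],[[0.09,-0.02,0.28],0,0.6],[[0.07,-0.08,0.32],0,0],[[0.05,-0.17,0.32],0,0],[[0.03,-0.27,0.32],0,0],[[0.02,-0.37,0.32],0,0],[[0.01,-0.46,0.32],0,0],[[0,-0.52,0.32],0,0]]}}

```text
clock: 67.32
position: [543.4, 114.4, 419.5]
ee_rot: [1.0, -0.005, 0.013, -0.001]
contact_force: [-1.1, 0.5, 0.4]
gripper_width: 42.6
```

Run:
```python
from ov import *
p=arm.get_image('scene'); save(p,'scene20.png'); crop('scene20.png',220,120,210,180,4,'c12.png')
print([(np.round(d['centre'],0).tolist(),round(d['conf'],2)) for d in arm.look_for('pusher',p)[:2]])
im=p['pixels'].astype(int); m=(im[...,0]>150)&(im[...,1]>60)&(im[...,1]<140)&(im[...,2]<70)
print('scene bbox',[ (a.min(),a.max()) for a in np.where(m[220:340,200:350])])
t=arm.get_image('top'); save(t,'top20.png'); crop('top20.png',280,250,120,100,6,'c14.png')
print([(np.round(d['centre'],0).tolist(),round(d['conf'],2)) for d in arm.look_for('pusher',t)[:2]])
go((511,-70,150,89.4))
```

```text
[([522.0, -83.0, 46.0], 0.89)]
scene bbox [(np.int64(4), np.int64(109)), (np.int64(49), np.int64(146))]
[([509.0, -64.0, 51.0], 0.55)]
t 67.53 grasp [549.1 116.6 264.6] yaw -90.57 w 42.2 F [ 0.3  0.1 -0.9] q [ 0.5   0.25 -0.15  0.01 -1.14  1.05]
  d [-0.127, -0.622, -0.382] turn -0.001
```

View pics/c12.png

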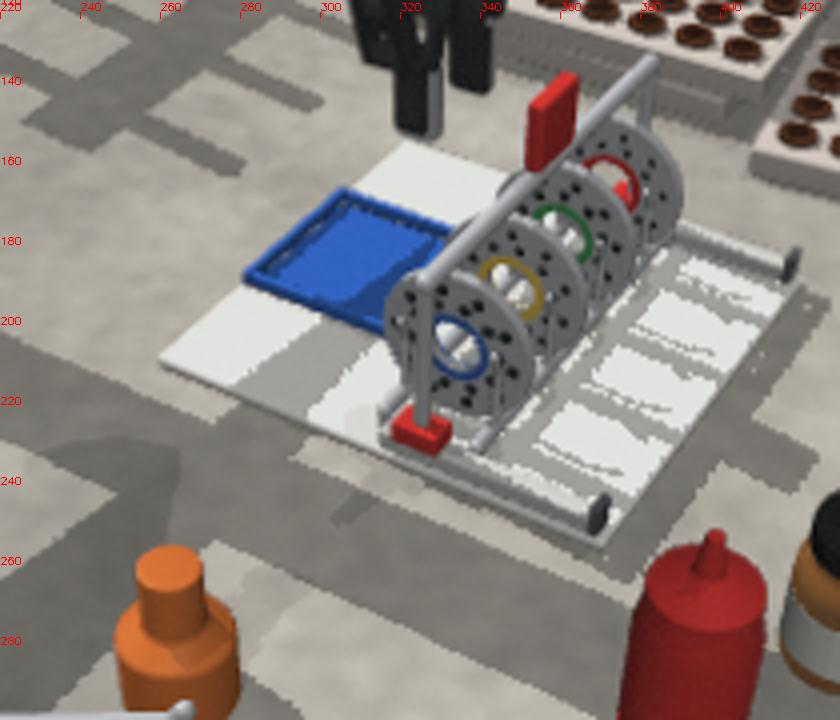

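View pics/c14.png

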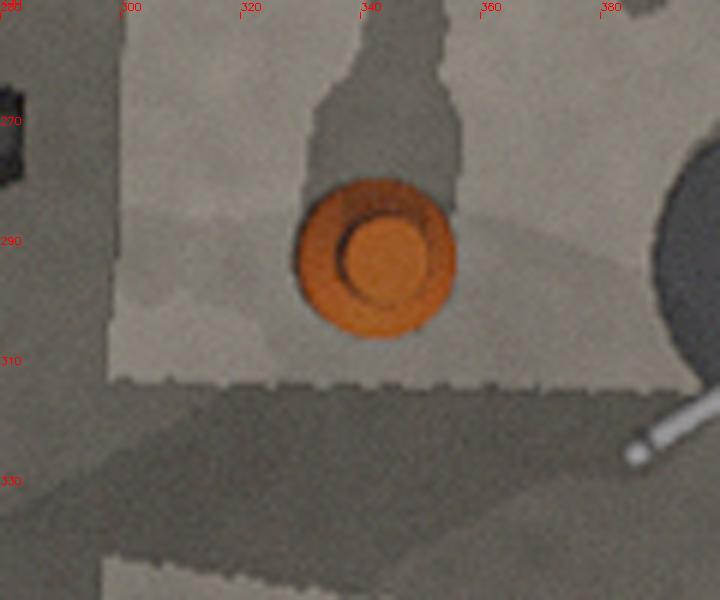

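Run:
```python
from ov import *
t=arm.get_image('top'); s=arm.get_image('scene')
print(ray(t,[(344.3,293.3)],90),ray(t,[(342.3,292.8)],44),ray(s,[(262.3,261.7)],90))
go((511,-66,150,89.4))
q=np.array([532.3,272.4]);a=-.012
print('bay',q+[-120*np.cos(a),-120*np.sin(a)])
```

```text
[[510.63045188 -71.10292553  90.        ]] [[511.21082516 -70.42956081  44.        ]] [[512.80407084 -71.09503322  90.        ]]
t 67.62 grasp [549.3 117.3 264.4] yaw -90.51 w 42.7 F [-0.7  0.5 -0.2] q [ 0.5   0.25 -0.15  0.01 -1.14  1.05]
  d [-0.128, -0.611, -0.381] turn -0.003
bay [412.3086399  273.83996544]
```

>>> {"op": "play_rows", "data": {"moves": [[[-0.01,-0.05,0],0,-0.3],[[-0.03,-0.13,0],0,-0.3],[[-0.05,-0.22,0],0,-0.3],[[-0.07,-0.32,0],0,-0.3],[[-0.09,-0.42,-0.02],0,-0.3],[[-0.11,-0.52,-0.06],0,-0.3],[[-0.122,-0.59,-0.12],0,-0.3],[[-0.126,-0.62,-0.2],0,-0.3],[[-0.126,-0.628,-0.27],0,-0.3],[[-0.126,-0.628,-0.33],0,-0.3],[[-0.126,-0.628,-0.36],0,-0.3],[[-0.126,-0.628,-0.36],0,-0.3]]}}

```text
clock: 69.12
position: [506.0, -72.2, 311.1]
ee_rot: [1.0, -0.005, 0.013, -0.001]
contact_force: [0.5, 0.4, 1.2]
gripper_width: 55.4
```

Run:
```python
from ov import *
go((511,-71,78,89.4))
p=arm.get_image('scene'); save(p,'scene21.png'); crop('scene21.png',210,190,110,120,6,'c12.png')
```

```text
t 69.12 grasp [510.9 -71.7 156.2] yaw -90.54 w 55.4 F [0.5 0.4 1.2] q [ 0.18  0.28 -0.41  0.   -0.86  1.38]
  d [0.0, 0.002, -0.261] turn -0.002
```

View pics/c12.png

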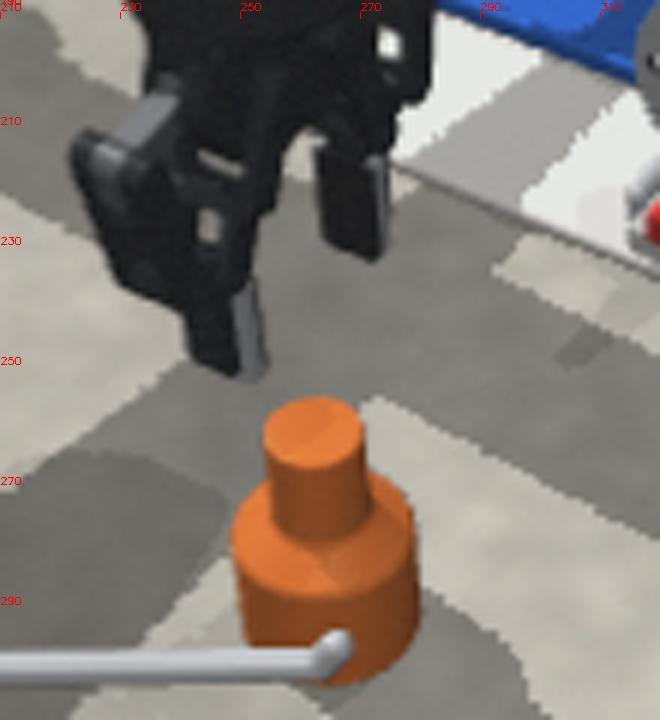

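>>> {"op": "play_rows", "data": {"moves": [[[0.005,0.002,-0.04],0,-0.3],[[0.005,0.002,-0.09],0,-0.3],[[0.005,0.002,-0.14],0,-0.3],[[0.005,0.002,-0.19],0,-0.3],[[0.005,0.002,-0.23],0,-0.3],[[0.005,0.002,-0.255],0,-0.3],[[0.005,0.002,-0.261],0,-0.3],[[0.005,0.002,-0.261],0,0.3],[[0.005,0.002,-0.261],0,0.6],[[0.005,0.002,-0.261],0,1],[[0.005,0.002,-0.261],0,1],[[0.005,0.002,-0.261],0,1]]}}

```text
clock: 70.68
position: [508.2, -71.3, 234.1]
ee_rot: [1.0, -0.004, 0.014, -0.001]
contact_force: [-0.3, 1.1, 5.6]
gripper_width: 30.8
```

Run:
```python
from ov import *
go((511,-71,78,89.4))
p=arm.get_image('scene'); save(p,'scene22.png'); crop('scene22.png',210,190,110,120,6,'c12.png')
```

```text
t 70.67 grasp [513.8 -70.8  79.2] yaw -90.49 w 30.8 F [-0.3  1.1  5.6] q [ 0.18  0.39 -0.49  0.   -0.66  1.38]
  d [-0.009, -0.001, -0.004] turn -0.004
```

View pics/c12.png

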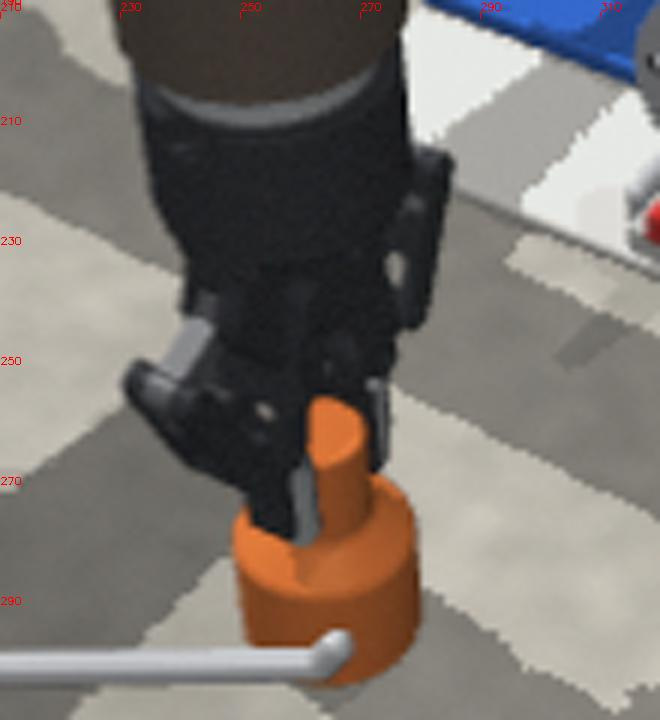

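>>> {"op": "play_rows", "data": {"moves": [[[0,0,0.02],0,1],[[0,0,0.07],0,1],[[0,0,0.14],0,1],[[-0.02,0.03,0.22],0,1],[[-0.06,0.08,0.28],0,1],[[-0.11,0.15,0.3],0,1],[[-0.17,0.23,0.3],0,1],[[-0.23,0.32,0.3],0,1],[[-0.28,0.41,0.3],0,1],[[-0.32,0.5,0.3],0,1],[[-0.33,0.58,0.3],0,1],[[-0.33,0.64,0.3],0,1]]}}

```text
clock: 72.22
position: [408.8, 121.4, 324.7]
ee_rot: [1.0, -0.004, 0.014, -0.002]
contact_force: [-0.8, -0.1, -1.8]
gripper_width: 30.9
```

Run:
```python
from ov import *
s=pose()[0]; p=np.array(s['position']); print(p,s['gripper_width'],s['ee_rot'],(np.array([409,273.5,242])-p)/300)
p=arm.get_image('scene'); save(p,'scene23.png')
```

```text
[408.78477381 121.40190434 324.65187297] 30.866151999630908 [ 0.99988746 -0.00402056  0.01436056 -0.00163401] [ 0.00071742  0.50699365 -0.27550624]
```

View pics/scene23.png

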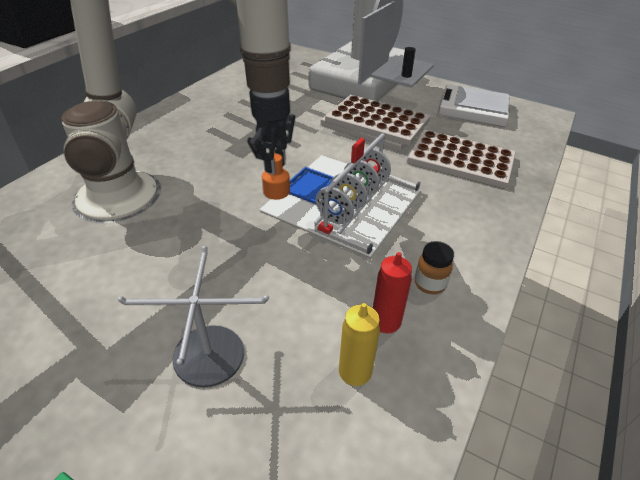

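>>> {"op": "play_rows", "data": {"moves": [[[0,0.05,0],0,1],[[0,0.13,0],0,1],[[0,0.22,0],0,1],[[0,0.32,0],0,1],[[0,0.41,0],0,1],[[0,0.47,0],0,1],[[0,0.505,-0.02],0,1],[[0,0.507,-0.07],0,1],[[0,0.507,-0.13],0,1],[[0,0.507,-0.18],0,1],[[0,0.507,-0.22],0,1],[[0,0.507,-0.22],0,1]]}}

```text
clock: 73.78
position: [409.4, 274.4, 257.7]
ee_rot: [1.0, -0.004, 0.014, -0.001]
contact_force: [-0.3, 0.5, -1.4]
gripper_width: 30.3
```

Run:
```python
from ov import *
s=pose()[0]; p=np.array(s['position']); print(p,s['contact_force'],(np.array([409,273.5,242])-p)/300)
p=arm.get_image('scene'); save(p,'scene24.png'); crop('scene24.png',260,110,100,110,6,'c12.png')
```

```text
[409.37269551 274.44654931 257.74276136] [-0.2956215   0.54714739 -1.35871356] [-0.00124232 -0.00315516 -0.05247587]
```

View pics/c12.png

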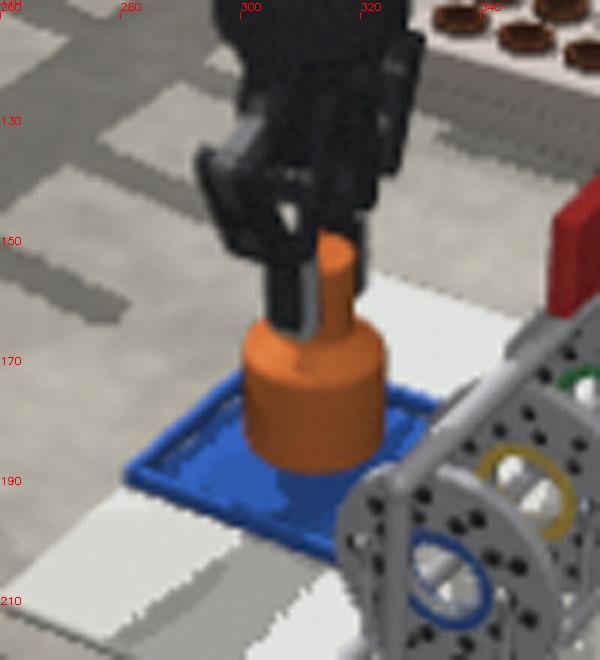

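>>> {"op": "play_rows", "data": {"moves": [[[-0.001,-0.003,-0.015],0,1],[[-0.001,-0.003,-0.03],0,1],[[-0.001,-0.003,-0.042],0,1],[[-0.001,-0.003,-0.05],0,1],[[-0.001,-0.003,-0.05],0,1]]}}

```text
clock: 74.45
position: [409.3, 273.9, 243.3]
ee_rot: [1.0, -0.004, 0.015, -0.002]
contact_force: [0.0, 0.3, -1.3]
gripper_width: 30.4
```

>>> {"op": "play_rows", "data": {"moves": [[[0,0,-0.003],0,1],[[0,0,-0.005],0,1],[[0,0,-0.005],0,1]]}}

```text
clock: 74.82
position: [409.4, 273.9, 242.1]
ee_rot: [1.0, -0.004, 0.015, -0.002]
contact_force: [-1.0, 0.1, 0.8]
gripper_width: 30.9
```

>>> {"op": "play_rows", "data": {"moves": [[[0,0,-0.002],0,1],[[0,0,-0.002],0,1]]}}

```text
clock: 75.08
position: [409.4, 274.0, 242.1]
ee_rot: [1.0, -0.003, 0.015, -0.002]
contact_force: [-1.9, -0.4, 5.2]
gripper_width: 30.7
```

>>> {"op": "play_rows", "data": {"moves": [[[0,0,0.001],0,0],[[0,0,0.001],0,-0.3],[[0,0,0.001],0,-0.3],[[0,0,0.001],0,-0.3],[[0,0,0.03],0,-0.3],[[0,0,0.08],0,-0.3],[[0,0,0.15],0,-0.3],[[0,0,0.24],0,-0.3],[[0,0,0.34],0,-0.3],[[0,-0.05,0.44],0,-0.3],[[0,-0.15,0.5],0,-0.3],[[0,-0.28,0.52],0,-0.3]]}}

```text
clock: 76.58
position: [409.4, 189.5, 400.1]
ee_rot: [1.0, -0.003, 0.016, -0.003]
contact_force: [0.4, -0.9, 0.0]
gripper_width: 55.3
```

>>> {"op": "play_rows", "data": {"moves": [[[0,-0.15,0],0,-0.3],[[0,-0.3,0],0,-0.3],[[0,-0.45,0],0,-0.3],[[0,-0.6,0],0,-0.3],[[0,-0.7,0],0,-0.3],[[0,-0.75,0],0,-0.3],[[0,-0.75,0],0,-0.3]]}}

```text
clock: 77.45
position: [409.1, -36.3, 400.6]
ee_rot: [1.0, -0.004, 0.017, -0.003]
contact_force: [-0.7, 0.9, -0.8]
gripper_width: 55.5
```

Run:
```python
from ov import *
p=arm.get_image('scene'); save(p,'scene25.png'); crop('scene25.png',250,115,190,150,4,'c12.png')
t=arm.get_image('top'); save(t,'top25.png'); crop('top25.png',90,210,190,160,4,'c14.png')
```

View pics/c12.png

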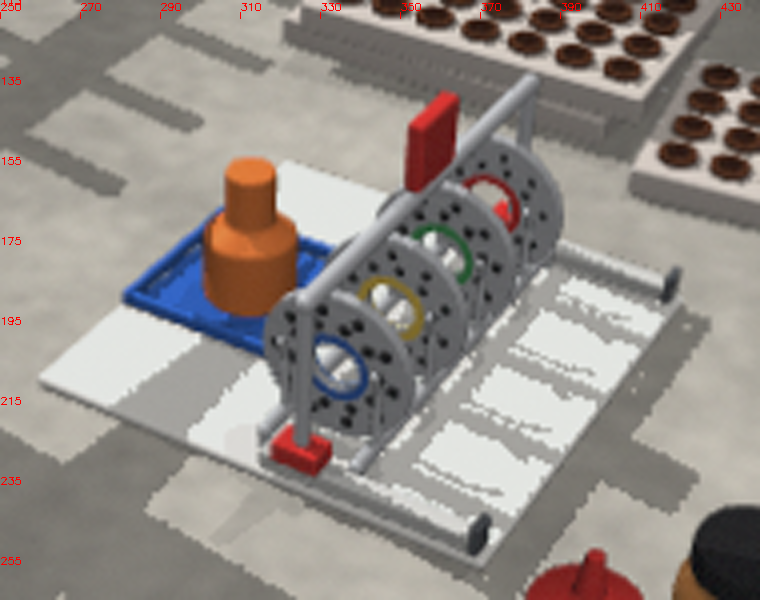

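View pics/c14.png

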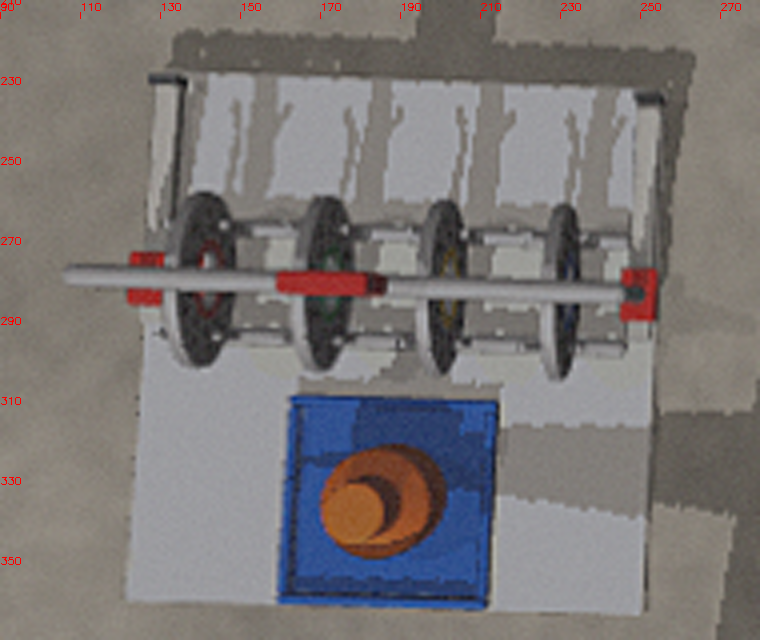

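Run:
```python
from ov import *
p=arm.get_image('top')
for o in 'pusher bottle_yellow bottle_red jar bar_grip'.split():
    print(o,[(np.round(d['centre'],0).tolist(),round(d['conf'],2)) for d in arm.look_for(o,p)[:1]])
print(arm.job_done(), arm.read_state()['clock'])
```

```text
pusher [([416.0, 267.0, 62.0], 0.95)]
bottle_yellow [([731.0, -128.0, 146.0], 0.58)]
bottle_red [([737.0, -9.0, 151.0], 0.75)]
jar [([771.0, 119.0, 88.0], 0.86)]
bar_grip [([532.0, 258.0, 132.0], 0.91)]
the job is handed in; nothing more can be done
the job is handed in; nothing more can be done
```

The job is done and handed in at about 78 s, well inside the 210 s limit. `job_done` reports no verdict, so what follows rests on my own checks.

**What I did:**
- **Bar back:** I pushed it to its back stop; the push force rose to about 14 N there.
- **Discs:** All four were present. I moved blue, yellow, green and red into slots 0 to 3 in that order. I lowered each until it touched the support rods, then let go.
- **Bar forward:** I pushed it to the front stop over the discs; the force rose to about 11 N there.
- **Pusher:** It had been knocked about 50 mm aside during the run, so I measured its position again and set it down in the blue bay.

**What the last checks showed:**
- **Discs and pusher:** The final pictures show four discs upright between the tines, one to a slot. The pusher is standing inside the bay rim, and the robot is clear of everything.
- **Bar:** It appears about 1.4 pixels further forward than at the start. I take that to mean it had not quite been on the front stop at first.
- **Bystanders:** The bottles read within about 3 mm of their first positions. The jar reads 7 mm off in x. The arm never went near it and the detector is only good to about 4 mm, so I take this as a detection error.
- **Disagreement:** The top and scene cameras differed by up to about 3 mm on the rack and about 2 mm on the stand. Each fit was confirmed by hover pictures or force readings.

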